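# Seat the lens barrel in the tilted V-block and clamp it

## Task

Take the lens barrel from its storage rest and lay it in the groove of the tilted V-block stand, knurled ring at the upper end, and bring it down the groove until its plain end presses gently but noticeably against the end stop. Then swing the clamp strap over, press it firmly down so that it stays clamped on the barrel, and let go. Do not disturb the flask or the red-lidded cup, and do not ram the stop.

Things in the scene. Friction and masses are not known exactly. Their poses are not given: they have to be found in the camera images.
- barrel_centre (a point): centre of the loose lens barrel, on its axis: bare aluminium cylinder, 36 mm diameter, 170 mm long, 0.25 kg give or take 40 %. Own x runs along its axis from the plain end (x = -85 mm) to the end with the knurled dark steel ring (47 mm diameter, x = +50 to +80 mm), balance point x = +5 mm. At the start it lies level on the rest, axis 52 mm above the table.
- barrel: the same barrel, origin at its centre, axes as barrel_centre
- barrel_end (a point): centre of the plain end face of the barrel (axes as barrel_centre)
- rest: fixed storage rest on which the barrel starts: grey base plate 130x74 mm, top 8 mm above the table; origin on the table under its centre. Two steel saddles hold the barrel, at x = -48 to -36 and +30 to +42 mm; the barrel's centre starts at x = -1 to +5 mm, same yaw. Between the saddles the barrel is free to be gripped.
- v_centre (a point): point on the axis that a seated barrel takes in the fixed tilted V-block stand, 105 mm above the table. Own x points up along the groove (30 degrees above level, rising roughly to the robot's left), y across the groove (level, roughly towards the robot), z square out of the groove. The stand's place and yaw vary. Friction holds a barrel laid in the groove: it does not slide down by itself.
- stand: the V-block stand; origin on the table, 105 mm straight below v_centre, z up, yaw as v_centre. In the axes of v_centre: two steel V-blocks carry the barrel, at x = -46 to -20 mm and x = +50 to +68 mm; both 62 mm wide across y, tops 5 mm below the axis. Between them, x = -20 to +50 mm, there is free room for fingers down to a base plate at z = -36 mm (100 mm wide).
- stop: end stop at the lower end of the groove: steel block 32 mm wide, from 36 mm below to 4 mm above the axis; origin on the groove's axis in the face that the barrel's plain end must touch; axes as v_centre. Its place along the groove is set anew each time, x = -66 to -54 mm from v_centre; it does not yield to gentle pushing.
- strap (a joint): angle of the clamp strap, rad: 0 = closed, level across a seated barrel with its pad just touching; grows as it opens, up and over towards -y of v_centre (away from the robot); starts parked open at 2.3 to 2.7. Stiff hinge (0.15 N m of friction, 1.5 N at the bar): it stays where it is left. Strap: flat dark steel, 20 mm wide, 8 mm thick.
- strap_hinge (a point): point on the hinge axis, at mid-width of the strap; at (-34, -42, +26) mm in the frame of v_centre; the hinge axis is parallel to x of v_centre. Own axes turn with the strap: x along the hinge, y along the strap towards its bar. It is carried by two fixed steel cheeks (x = -53 to -15 mm, y = -50 to -34 mm, up to z = +35 mm in v_centre's frame).
- strap_bar (a point): grip point of the strap's cross bar: round steel bar, 12 mm diameter, parallel to the hinge and 100 mm from it, sticking out 36 mm beyond the strap's lower edge. This point is 28 mm down-slope (-x) of the strap's mid-line, 18 mm clear of its edge. It can be pinched across y, coming down along z of v_centre, at any strap angle, and turns in the grip.
- strap_pad (a point): centre of the pressing face of the rubber pad 20x22x4 mm under the strap, 42 mm from the hinge, that presses on the barrel
- flask: bystander: small conical glass flask, 62 mm wide, 88 mm tall, loose; origin at the centre of its foot
- sample_cup: bystander: specimen cup with red screw lid, 51 mm wide, 64 mm tall, loose; origin at the centre of its foot

How it is judged:
On the way, in this order (a step that is already met when the one before it is completed fails the run):
1. the barrel lies in the groove, ring end up, its plain end pressed against the stop with at least 1.5 N (angle between the x axis of barrel_centre and the x axis of v_centre, either way round below 0.035 rad and x of barrel_centre in the frame of v_centre above 0 m and x of barrel_end in the frame of barrel_centre below 0 m and y of barrel_centre in the frame of v_centre between -0.0025 and 0.0025 m and z of barrel_centre in the frame of v_centre between -0.0025 and 0.0025 m and x of barrel_end in the frame of stop below 0.002 m and contact force between barrel and stop above 1.5 N), for 0.1 s.
2. the strap is over and its pad is pressed on the seated barrel with at least 3 N (angle between the x axis of barrel_centre and the x axis of v_centre, either way round below 0.035 rad and x of barrel_centre in the frame of v_centre above 0 m and x of barrel_end in the frame of barrel_centre below 0 m and y of barrel_centre in the frame of v_centre between -0.0025 and 0.0025 m and z of barrel_centre in the frame of v_centre between -0.0025 and 0.0025 m and x of barrel_end in the frame of stop below 0.002 m and value of joint strap below 0.06 rad and contact force between strap and barrel above 3 N), for 0.1 s.
At the end, for the whole second after the job is handed in: The barrel lies at rest in the groove, ring end up: its axis within 0.035 rad and its centre within 2.5 mm (across and out of the groove) of the groove's axis, its plain end within 2 mm of the stop; the strap is closed over it (below 0.06 rad) and still presses on it (over 0.5 N) (angle between the x axis of barrel_centre and the x axis of v_centre, either way round below 0.035 rad and x of barrel_centre in the frame of v_centre above 0 m and x of barrel_end in the frame of barrel_centre below 0 m and y of barrel_centre in the frame of v_centre between -0.0025 and 0.0025 m and z of barrel_centre in the frame of v_centre between -0.0025 and 0.0025 m and x of barrel_end in the frame of stop below 0.002 m and value of joint strap below 0.06 rad and contact force between strap and barrel above 0.5 N and linear speed of barrel below 0.01 m/s); the robot touches nothing.
It fails at once if the stop is rammed (over 40 N) (contact force between barrel and stop above 40 N).
It fails at once if the flask or the cup is disturbed (moved 30 mm or tipped) (distance of any of flask, sample_cup from where it was at the start of the episode above 0.03 m or angle between any of flask, sample_cup's own z axis and vertical above 0.4 rad).
It also fails if it takes over 72 s, if anything falls off the work surface, if the arm or the gripper's body presses on something with over 40 N, if the wrist force passes 120 N, or if a joint passes its speed limit or range.

## Robot

A 6-joint arm with a two-finger parallel gripper is mounted at the origin on the work surface; the furniture and walls round the work are solid. World frame = base frame: x ahead of the robot, y to its left, z up, the work surface at z = 0. Lengths are in m, angles in rad, forces in N, time in s.
With the tool pointing down it reaches from about 0.375 to 0.975 m from the base axis. Payload 3.8 kg.
Tool frame: the origin (TCP) lies at the very end of the fingers, on their centre line; the grasp point (between the pads) lies 19 mm behind it (bot.grip_point_offset is the distance from the TCP to the grasp point, in m); z points along the fingers, x is the direction in which the jaws open and shut, and the axes are right-handed (so a half turn about z gives the same grasp; the last joint's range is limited). The gripper opens to 85 mm and grips with 20 to 120 N. Pads are 22 mm wide; open, the fingers measure 114 mm over their backs; the gripper's body (76 mm by 85 mm) begins 54 mm behind the grasp point. The pads swing forward as they close: fully open they stand 13 mm farther back than shut.
Start: joints at [-1.303, 0.264, 1.604, -0, 1.274, -0.037], TCP at [0.203, -0.644, 0.231] pointing down, gripper open.
Joint ranges: [-2.63, 2.63], [-0.94, 2.18], [0.31, 2.57], [-1.31, 4.45], [0, 2.66], [-2.55, 2.55]. Speed limits (rad/s): [2.57, 2.57, 3.14, 3.14, 3.14, 3.14].

## Interface

Orientations are given as a rotation vector (axis times angle).
In Python, from workcell import bot, read_camera gives the robot as it stands.
- The arm moves only by the tool arm_command, never from a script. Its argument "rows" is a list of rows, each an object with "delta_rot": the turn, a rotation vector about the tool's x, y, z in rad, a list of three; "xyz": the shift along the tool's x, y, z in m, a list of three; "gripper": the finger opening in m, from 0 to 0.0854. A call has 1 to 12 rows; each row shifts and turns the commanded pose from where the row before left it, along the tool's axes as they then stand; what a row does not reach is not made up. A row lasts 1/10 s, in which the tool goes at most 50 mm and 8.59 degrees, less where a joint would pass 70% of its speed; a pose out of reach is approached as far as the arm can. A call is refused whole if a number of a shift passes 0.05 or a number of a turn 0.15, either way. A call with a gripper value outside its range is refused whole. The fingers move at their own pace and stop on an object; "force" is the grip in N (left out, the last holds). Time passes only in rows, so rows that do not move let the fingers close. It gives the time, the measured TCP pose, the force and the opening at its end, in the units of the state.
- bot.read_state(): the state, without advancing time (a new reading comes with each control period).
- read_camera(name): name is "side" or "top"; returns a dict with "pixels" (400x640x3 uint8, red, green, blue), "range_z" (400x640 float32, m along the optical axis (not along the pixel's ray), 0 where there is no reading), "intrinsics" (3x3 intrinsics, pixels), "dist_coeffs" ([k1, k2, p1, p2, k3] as OpenCV has them; the pictures are not rectified), "camera_from_world" (4x4, takes a point from world to camera coordinates). Camera axes: x right, y up, looking along -z (the intrinsics and any distortion apply to the point x, -y, -z); pixel columns grow to the right and rows downward; lengths in m; the calibration is good to about 2 mm. A picture is of the moment at which its call begins.
- bot.finish_job(): hands the job in, once; it reports no verdict.
The state is a dict: "time": time; "q": joint angles; "joint_vel": joint speeds; "joint_torque": joint torques, N m; "tool_pos": TCP position; "tcp_rot": TCP orientation; "wrist_force": force on the tool from outside, world axes, zero at the start; "torque": the same for the moment, N m; "width": opening from 0.0 (shut) to 1.0 (fully open).
Only numpy, scipy, OpenCV 4.12 (cv2) and the standard library are available. Lean on these libraries where they do the work, as an engineer would, in place of code of your own. Each camera call takes 0.05 s, during which the arm holds its last target.

## Working session

There is one attempt and no reset: what is moved stays moved. The work goes in short steps, Python scripts to look and compute and a tool call to move; the robot and the scene stay as the last step left them, time stands still between calls to the robot, and variables do not carry over. Pictures are saved under pics/ and viewed, and the job is handed in when it is done.

Besides the shell and the picture viewer there is one more tool, called after "Call:" by a JSON object that holds its "op" and its "data", one argument or row to a line. arm_command: Moves the arm, as the interface text tells. Its arguments: {"type":"object","properties":{"rows":{"type":"array","items":{"type":"object","properties":{"delta_rot":{"type":"array","items":{"type":"number"}},"xyz":{"type":"array","items":{"type":"number"}},"gripper":{"type":"number"}}}},"force":{"type":"number"}},"required":["rows"]}

```bash
ls; mkdir -p pics; python3 - <<'E'
from workcell import bot, read_camera
import cv2, numpy as np, pickle
print(bot.read_state()); print(bot.grip_point_offset)
for n in("side","top"):
    c=read_camera(n); pickle.dump(c,open(f"{n}0.pkl","wb"))
    cv2.imwrite(f"pics/{n}0.png",c["pixels"][:,:,::-1])
    print(n,c["intrinsics"],c["dist_coeffs"],c["camera_from_world"])
E
```

```text
pics
{'time': 0.0, 'q': array([-1.30285401e+00,  2.64777207e-01,  1.60540298e+00, -1.20674370e-05,
        1.27366691e+00, -3.68731573e-02]), 'joint_vel': array([-0.00149391,  0.00041211, -0.00161115, -0.00120187,  0.00175615,
        0.00075344]), 'joint_torque': array([-2.92117948e-03, -5.15120244e+01, -3.67315042e+01, -5.42570906e-04,
        1.28236430e-02,  6.72916229e-06]), 'tool_pos': array([ 0.20239604, -0.64317112,  0.22993015]), 'tcp_rot': array([-2.53182813,  1.85760784,  0.00278604]), 'wrist_force': array([-0.09169897, -0.44808177,  0.4769199 ]), 'torque': array([0.0036986 , 0.02964318, 0.04208324]), 'width': 1.0026284187797372}
0.0187
side [[466.02471618   0.         321.04321973]
 [  0.         466.02471618 196.75907179]
 [  0.           0.           1.        ]] [-0.00231078  0.          0.          0.          0.        ] [[ 0.99827978  0.0585055  -0.00381898 -0.44342084]
 [-0.02587269  0.49804453  0.8667654   0.02455819]
 [ 0.05261257 -0.86517556  0.49870147 -1.08178022]
 [ 0.          0.          0.          1.        ]]
top [[432.27524294   0.         325.62034065]
 [  0.         432.27524294 201.38008873]
 [  0.           0.           1.        ]] [-0.1157117  0.         0.         0.         0.       ] [[-0.01155779 -0.99924091  0.03720247 -0.18365686]
 [ 0.99469663 -0.00768666  0.1025648  -0.45016871]
 [-0.10220098  0.0381906   0.9940304  -0.88016967]
 [ 0.          0.          0.          1.        ]]
```

View pics/side0.png

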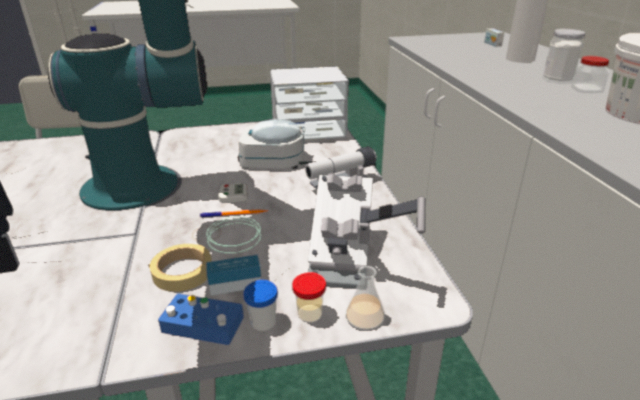

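View pics/top0.png

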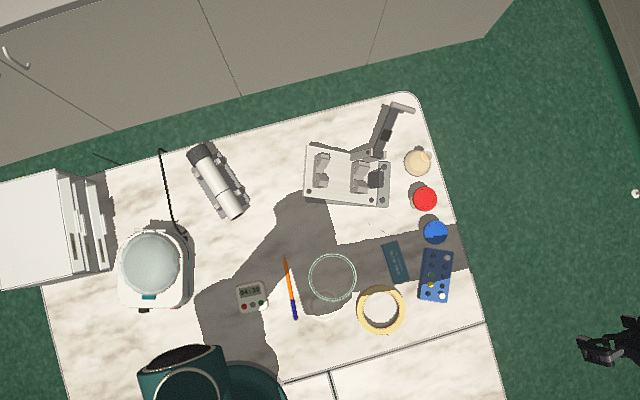

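```bash
cat > h.py <<'E'
import numpy as np, cv2, pickle
from scipy.spatial.transform import Rotation as R
def cloud(c):
    K=c["intrinsics"];d=np.array(c["dist_coeffs"]);T=np.array(c["camera_from_world"])
    h,w=c["range_z"].shape
    u,v=np.meshgrid(np.arange(w),np.arange(h))
    p=cv2.undistortPointsIter(np.stack([u,v],-1).reshape(-1,1,2).astype(float),K,d,None,None,(3,50,1e-9)).reshape(h,w,2)
    z=c["range_z"].astype(float)
    P=np.stack([p[...,0]*z,-p[...,1]*z,-z],-1)
    W=(P-T[:3,3])@T[:3,:3]
    W[z==0]=np.nan
    return W
def proj(c,P):
    T=np.array(c["camera_from_world"]);P=np.atleast_2d(P)@T[:3,:3].T+T[:3,3]
    P=P*[1,-1,-1]
    return cv2.projectPoints(P.reshape(-1,1,3),np.zeros(3),np.zeros(3),c["intrinsics"],np.array(c["dist_coeffs"]))[0].reshape(-1,2)
def load(f): return pickle.load(open(f,"rb"))
E
python3 - <<'E'
from h import *
t=load("top0.pkl");s=load("side0.pkl")
for n,c,boxes in(("top",t,dict(barrel=(175,130,265,230),stand=(290,85,450,220))),("side",s,dict(a=(290,135,440,335)))):
    for k,(x0,y0,x1,y1) in boxes.items():
        im=c["pixels"][y0:y1,x0:x1,::-1]; f=min(800//im.shape[1],600//im.shape[0])
        cv2.imwrite(f"pics/{n}_{k}.png",cv2.resize(im,None,fx=f,fy=f,interpolation=cv2.INTER_CUBIC)); print(n,k,f)
W=cloud(t)
# table height checks
for uv in[(270,110),(270,240),(150,330),(350,230)]: print(uv,W[uv[1],uv[0]])
W2=cloud(s)
for uv in[(200,180),(280,220),(120,240),(420,290)]: print(uv,W2[uv[1],uv[0]])
for uv in [(197,152),(220,182),(238,215),(322,165),(360,175),(400,108),(418,160),(425,198)]: print(uv,W[uv[1],uv[0]])
E
```

```text
top barrel 6
top stand 4
side a 3
(270, 110) [ 0.89867883  0.00096974 -0.75355038]
(270, 240) [ 0.36906271 -0.06953431  0.00377303]
(150, 330) [0.17901337 0.18782008 0.00102513]
(350, 230) [ 0.38874173 -0.24059298  0.00197843]
(200, 180) [0.15417894 0.03764648 0.00053108]
(280, 220) [ 0.36725663 -0.12477147 -0.00061477]
(120, 240) [ 0.06973055 -0.2119849  -0.00028102]
(420, 290) [ 0.62608861 -0.32722464  0.00179525]
(197, 152) [0.54501442 0.07125969 0.07580778]
(220, 182) [0.48497648 0.02541236 0.06715613]
(238, 215) [ 0.41829528 -0.01149707  0.06705433]
(322, 165) [ 0.50798464 -0.17829262  0.12126267]
(360, 175) [ 0.49655389 -0.25611849  0.07197766]
(400, 108) [ 0.60854744 -0.32353297  0.15809427]
(418, 160) [ 0.52997117 -0.37959086  0.05801229]
(425, 198) [ 0.449892   -0.38973139  0.06405746]
```

View pics/top_barrel.png

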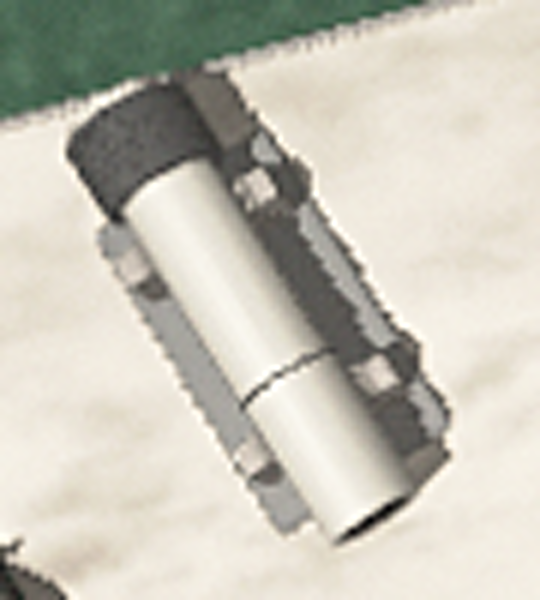

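View pics/top_stand.png

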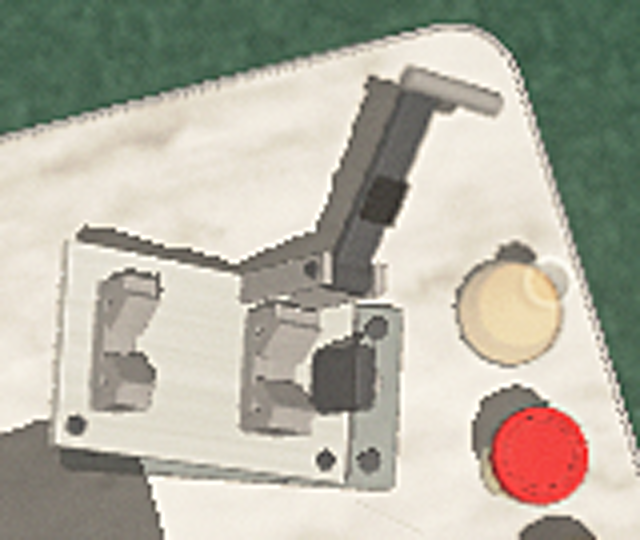

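View pics/side_a.png

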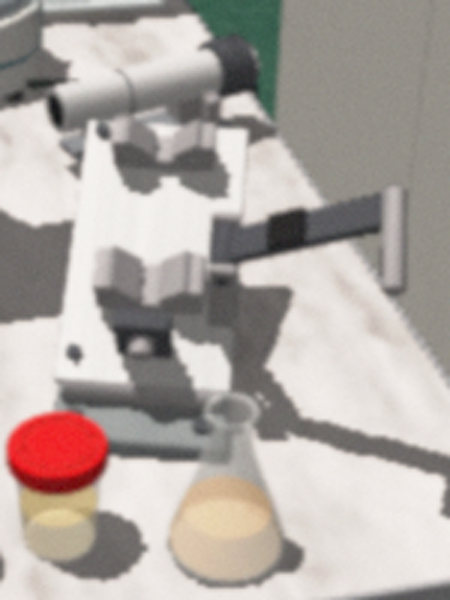

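```bash
cat > fit.py <<'E'
from h import *
from scipy.optimize import least_squares
t=load("top0.pkl");s=load("side0.pkl")
Wt=cloud(t);Ws=cloud(s)
# barrel
for n,W in(("top",Wt),("side",Ws)):
    P=W.reshape(-1,3);P=P[~np.isnan(P).any(1)]
    c0=np.array([.484,.027]);d=P[:,:2]-c0
    P=P[(np.hypot(*d.T)<.12)&(P[:,2]>.045)&(P[:,2]<.09)]
    def f(p,P):
        a=np.array([np.cos(p[2]),np.sin(p[2])]);d=P[:,:2]-p[:2]
        return a@d.T, -a[1]*d[:,0]+a[0]*d[:,1]
    p=np.array([.484,.027,np.arctan2(.0828,.1267)])
    for it in range(8):
        x,y=f(p,P)
        m=(x>-.08)&(x<.045)&(abs(y)<.022)
        Q=P[m]
        def res(q):
            x,y=f(q,Q);return np.r_[np.hypot(y,Q[:,2]-q[3])-.018,(q[0]-p[0])*np.cos(p[2])+(q[1]-p[1])*np.sin(p[2])]
        r=least_squares(res,np.r_[p[:3],.052],loss="soft_l1",f_scale=.001)
        p=r.x[:3]
        x,y=f(p,P);mm=(abs(y)<.026)&(P[:,2]>.055)
        xs=np.sort(x[mm])
        # ring edges: points with z above cyl
        rr=np.hypot(y,P[:,2]-r.x[3]);g=mm&(rr>.021)&(rr<.026)
        lo=xs[3];
    print(n,r.x,np.degrees(r.x[2]),"rms",np.std(res(r.x)),"n",len(Q),"xmin",xs[:3],xs[20],"xmax",xs[-3:],"ring",np.percentile(x[g],[1,5,50,95,99]), "ringr",np.median(rr[g]))
E
python3 fit.py
```

```text
top [0.48025427 0.03273232 0.57702205 0.05175672] 33.06092829616892 rms 0.0018293195546160608 n 1092 xmin [-0.07605574 -0.07585918 -0.07568557] -0.07429517137558947 xmax [0.09475234 0.09475765 0.09519119] ring [-0.02057514  0.0613821   0.07472138  0.08730547  0.08929736] ringr 0.023094208903217693
side [0.47980916 0.03341448 0.56689009 0.05255318] 32.48040937534116 rms 0.002674079669709729 n 756 xmin [-0.07648455 -0.07619613 -0.07602292] -0.07470943238570825 xmax [0.09380652 0.09524723 0.09643401] ring [-0.06455676 -0.02771534  0.0719692   0.08769278  0.08991332] ringr 0.023074261835776426
```

```bash
python3 - <<'E'
from h import *
t=load("top0.pkl");s=load("side0.pkl")
for n,c in(("top",t),("side",s)):
    P=cloud(c).reshape(-1,3);P=P[~np.isnan(P).any(1)]
    c0=np.array([.5,-.22]);m=(abs(P[:,0]-.5)<.07)&(abs(P[:,1]+.21)<.1)&(P[:,2]>.02)&(P[:,2]<.15)
    Q=P[m];best=None
    rng=np.random.default_rng(0)
    for i in range(2000):
        a=Q[rng.choice(len(Q),3,False)];nn=np.cross(a[1]-a[0],a[2]-a[0]);L=np.linalg.norm(nn)
        if L<1e-5: continue
        nn/=L; nn*=np.sign(nn[2])
        if not .8<nn[2]<.93: continue
        k=abs((Q-a[0])@nn)<.0015
        if best is None or k.sum()>best[0]: best=(k.sum(),k)
    q=Q[best[1]];m0=q.mean(0);u,sv,vt=np.linalg.svd(q-m0);nn=vt[2]*np.sign(vt[2][2])
    print(n,len(Q),best[0],"normal",nn,"tilt",np.degrees(np.arccos(nn[2])),"yaw up",np.degrees(np.arctan2(-nn[1],-nn[0])),m0,nn@m0)
E
```

```text
top 4268 1713 normal [-0.04198115 -0.5025779   0.86351204] tilt 30.28676900223471 yaw up 85.22507533408886 [ 0.49079207 -0.2114671   0.07781945] 0.1528727039385997
side 5458 2312 normal [-0.03947496 -0.49608711  0.86737495] tilt 29.844989600178806 yaw up 85.45041025387032 [ 0.49001548 -0.22835356  0.06907152] 0.15385082257428317
```

```bash
cat >> h.py <<'E'
def vframe(vx,vy,psi,vz=.105):
    t=np.radians(30)
    x=np.array([np.cos(t)*np.cos(psi),np.cos(t)*np.sin(psi),np.sin(t)]);y=np.array([-np.sin(psi),np.cos(psi),0]);z=np.cross(x,y)
    return np.stack([x,y,z],1),np.array([vx,vy,vz])
E
python3 - <<'E'
from h import *
t=load("top0.pkl");s=load("side0.pkl")
M,o=vframe(.5,-.2386,np.radians(85.35))
for n,c in(("top",t),("side",s)):
    P=cloud(c).reshape(-1,3);col=c["pixels"].reshape(-1,3);k=~np.isnan(P).any(1);P=P[k];col=col[k]
    q=(P-o)@M
    # render orthographic in v frame: x right, y up ; height map colour
    im=np.zeros((400,640,3),np.uint8)
    m=(abs(q[:,0])<.16)&(abs(q[:,1])<.1)&(q[:,2]>-.06)
    q=q[m];cc=col[m];S=2000
    for a,b in zip(q,cc):
        cv2.circle(im,(int(320+a[0]*S),int(200-a[1]*S)),2,tuple(int(v) for v in b[::-1]),-1)
    for g in range(-150,151,50): cv2.line(im,(320+g*2,0),(320+g*2,399),(0,255,255),1)
    for g in range(-50,51,50): cv2.line(im,(0,200-g*2),(639,200-g*2),(0,255,255),1)
    cv2.imwrite(f"pics/ortho_{n}.png",im)
    im=np.zeros((400,640,3),np.uint8)
    k=abs(q[:,1])<.035
    for a,b in zip(q[k],cc[k]): cv2.circle(im,(int(320+a[0]*S),int(200-a[2]*S)),1,tuple(int(v) for v in b[::-1]),-1)
    for z in(-36,-5): cv2.line(im,(0,200-z*2),(639,200-z*2),(0,255,255),1)
    for z in(-46,-20,50,68,-66,-54): cv2.line(im,(320+2*z,0),(320+2*z,399),(0,255,0),1)
    cv2.imwrite(f"pics/orthoz_{n}.png",im)
a=[cv2.imread(f"pics/ortho{k}_{n}.png") for n in("top","side") for k in("","z")]
cv2.imwrite("pics/ortho.png",cv2.resize(np.vstack([np.hstack(a[:2]),np.hstack(a[2:])]),(800,500),interpolation=cv2.INTER_AREA))
E
```

```text
(no output)
```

View pics/ortho.png

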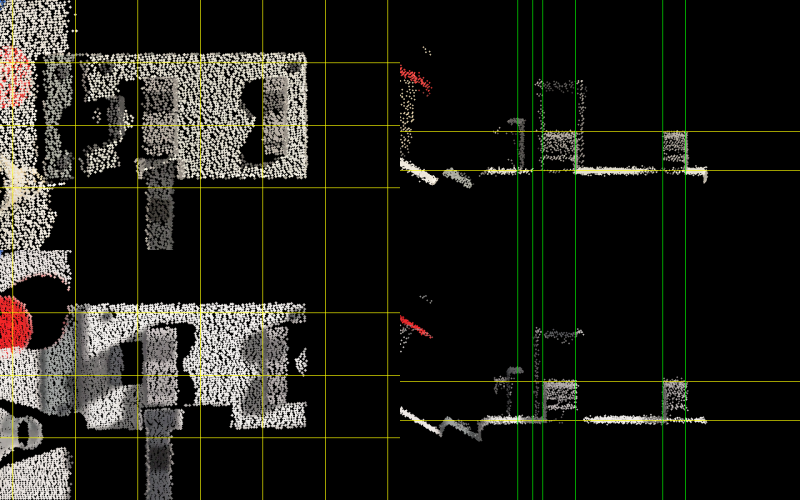

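```bash
cat > fit2.py <<'E'
from h import *
t=load("top0.pkl");s=load("side0.pkl")
def edges(v,lo,hi): # robust extents
    return np.percentile(v,[lo,hi])*1e3
M,o=vframe(.4932,-.238,np.radians(85.35))
for n,c in(("top",t),("side",s)):
    P=cloud(c).reshape(-1,3);P=P[~np.isnan(P).any(1)]
    q=(P-o)@M; x,y,z=q.T
    pl=(abs(z+.036)<.003)
    print(n,"plate z",np.median(z[pl&(abs(x)<.05)&(abs(y)<.045)]))
    # plate edges in y as function of x -> yaw
    for sgn in(1,-1):
        xs=[];ys=[]
        for x0 in np.arange(-.09,.085,.005):
            k=pl&(abs(x-x0)<.0025)&(sgn*y>.03)&(sgn*y<.06)
            if k.sum()>4: xs.append(x0);ys.append(np.sort(sgn*y[k])[-2]*sgn)
        if len(xs)>5:
            f=np.polyfit(xs,ys,1);r=np.abs(np.polyval(f,xs)-ys);k=r<.002
            f=np.polyfit(np.array(xs)[k],np.array(ys)[k],1)
            print("  edge",sgn,"n",k.sum(),"y at0 mm",f[1]*1e3,"slope deg",np.degrees(f[0]))
    for nm,a,b in(("lo",-.046,-.020),("up",.050,.068)):
        k=(x>a-.005)&(x<b+.005)&(abs(y)<.034)&(z>-.03)&(z<.0)
        tp=k&(abs(z+.005)<.0025)
        print("  blk",nm,"x",edges(x[k],1,99),"y",edges(y[k&(x>a)&(x<b)],.5,99.5),"topz",np.median(z[tp]),"top y",edges(y[tp],1,99))
        # V symmetric: fit |y-y0| vs z
        kk=k&(z<-.008)&(x>a+.002)&(x<b-.002)&(abs(y)<.026)&(z>-.027)
        if kk.sum()>30:
            from scipy.optimize import least_squares
            r=least_squares(lambda p:z[kk]-np.maximum(p[0]+p[2]*abs(y[kk]-p[1]),p[3]),[-.03,0,1,-.026],loss="soft_l1",f_scale=.001)
            print("    V fit",r.x,kk.sum())
    k=(x>-.095)&(x<-.048)&(abs(y)<.018)&(z>-.03)&(z<.008)
    print("  stop x",edges(x[k],1,99),np.sort(x[k])[-8:]*1e3,"top z",np.percentile(z[k],98),"y",edges(y[k],1,99))
    kk=k&(z>-.002); print("   top",edges(x[kk],2,98),edges(y[kk],2,98),np.median(z[kk]))
E
python3 fit2.py
```

```text
top plate z -0.03657202082453365
  edge 1 n 34 y at0 mm 48.787057065033245 slope deg 0.5450579418310602
  edge -1 n 20 y at0 mm -45.691890385421125 slope deg -2.649620868546443
  blk lo x [-45.65669755 -17.5705095 ] y [-30.71054597  31.11506588] topz -0.006505981863795065 top y [-30.66686862  29.82361705]
    V fit [-2.59763188e-02  1.04146878e-04  8.82766023e-01 -2.56201220e-02] 178
  blk up x [51.06481918 70.03835009] y [-29.78180509  31.42999214] topz -0.006718789270307733 top y [-23.50885879  29.6964122 ]
    V fit [-2.48503780e-02  1.26829725e-04  8.22171225e-01 -2.58915539e-02] 129
  stop x [-81.82623105 -60.57579036] [-60.86852091 -60.83247974 -60.79340364 -60.7398156  -60.57625545
 -60.57550531 -60.54186648 -59.86096997] top z 0.004791957762170916 y [-15.87874368  15.72429823]
   top [-73.31770262 -60.7160617 ] [-15.47609428  14.82023832] 0.002978728172326266
side plate z -0.03588742508879744
  edge 1 n 35 y at0 mm 48.77448072038695 slope deg 0.3805477863062726
  edge -1 n 18 y at0 mm -48.44278938328019 slope deg 0.15522384103259088
  blk lo x [-45.42078794 -18.8977082 ] y [-30.94634068  30.26436366] topz -0.006480972767632335 top y [-30.19933855  30.18202779]
    V fit [-2.53231849e-02 -2.33695485e-04  8.70204753e-01 -2.62294289e-02] 291
  blk up x [50.05026693 69.51815475] y [-29.83964479  31.10294514] topz -0.006058008581462066 top y [-29.7551596   29.31780259]
    V fit [-2.46683386e-02  2.37924359e-04  8.18045980e-01 -2.52889263e-02] 164
  stop x [-84.04226845 -62.36735682] [-63.10215631 -62.98023925 -62.51881411 -62.48009563 -62.37152097
 -61.95510582 -61.89429892 -61.68878693] top z 0.005853543858320309 y [-16.108762    15.10787144]
   top [-74.10990128 -62.37586395] [-15.73836457  14.73615821] 0.00379006574526164
```

```bash
cat >> h.py <<'E'
V_M,V_o=vframe(.4932,-.2370,np.radians(85.7))
def plan(tp,Rt):
    """print turn (tool frame) then shift (tool frame after the turn) to reach target TCP pos, R"""
    from workcell import bot
    s=bot.read_state();R0=R.from_rotvec(s["tcp_rot"]);p=s["tool_pos"]
    Rt=R.from_matrix(Rt); dr=(R0.inv()*Rt).as_rotvec()
    print("t",round(s["time"],2),"q",np.round(s["q"],3),"F",np.round(s["wrist_force"],1),"w",round(s["width"],3))
    print("turn tool",np.round(dr,4),"rows>=",np.linalg.norm(dr)/.149,abs(dr).max()/.149)
    d=np.array(tp)-p
    print("world d",np.round(d,4),"| shift after turn",np.round(Rt.inv().apply(d),4),"| before turn",np.round(R0.inv().apply(d),4),"rows",np.linalg.norm(d)/.05)
def down(yaw_y): # tool z down, tool y along yaw
    y=np.array([np.cos(yaw_y),np.sin(yaw_y),0]);z=np.array([0,0,-1.]);return np.stack([np.cross(y,z),y,z],1)
R_V=np.stack([V_M[:,1],V_M[:,0],-V_M[:,2]],1)
B0=np.array([.4881,.0383,.052]);BY=np.radians(32.8)
E
python3 - <<'E'
from h import *
from workcell import bot
s=bot.read_state();q=s["q"]
A=R.from_euler("z",q[0])*R.from_euler("y",q[1]+q[2])*R.from_euler("z",q[3])*R.from_euler("y",q[4])*R.from_euler("z",q[5])
print(A.as_matrix().round(3),R.from_rotvec(s["tcp_rot"]).as_matrix().round(3))
plan([*B0[:2],.16],down(BY))
for th in(2.5,1.57,0):
    v=np.array([-.062,-.042+.1*np.cos(th),.026+.1*np.sin(th)]);print(th,V_o+V_M@v)
# bar / strap angle from top & side cloud
for n in("top","side"):
    c=load(n+"0.pkl");P=cloud(c).reshape(-1,3);P=P[~np.isnan(P).any(1)];k=(P-V_o)@V_M
    m=(k[:,0]>-.085)&(k[:,0]<-.047)&(k[:,1]<-.08)&(k[:,2]>.04)&(k[:,1]>-.2)
    b=k[m];print(n,len(b),b.mean(0),np.percentile(b,[2,98],axis=0).round(4).tolist())
    m=(k[:,0]>-.044)&(k[:,0]<-.024)&(k[:,1]<-.06)&(k[:,2]>.03)&(k[:,1]>-.13);b=k[m]
    print(" strap",len(b),np.percentile(b[:,0],[2,98]),np.polyfit(b[:,1],b[:,2],1),b.mean(0))
    for nm,c0 in(("flask",(.53,-.38)),("cup",(.45,-.39))):
        m=(np.hypot(P[:,0]-c0[0],P[:,1]-c0[1])<.045)&(P[:,2]>.008)
        print(nm,np.percentile(P[m],[3,97],axis=0).round(3).tolist())
E
```

```text
[[-0.3    0.954 -0.001]
 [ 0.954  0.3    0.002]
 [ 0.002  0.    -1.   ]] [[ 0.3   -0.954 -0.001]
 [-0.954 -0.3    0.002]
 [-0.002 -0.    -1.   ]]
t 0.1 q [-1.303  0.265  1.605 -0.     1.274 -0.037] F [-0.7 -1.1  0.8] w 0.998
turn tool [3.000e-03 5.000e-04 2.874e+00] rows>= 19.288441432136832 19.288430605798617
world d [ 0.2857  0.6815 -0.0701] | shift after turn [0.4181 0.6093 0.0701] | before turn [-0.5642 -0.4771  0.0713] rows 14.846105459828719
2.5 [ 0.60772639 -0.3425012   0.14834587]
1.57 [ 0.52625283 -0.35650822  0.18311917]
0 [ 0.43036266 -0.29915708  0.09651666]
top 85 [-0.06316295 -0.12406529  0.08378821] [[-0.0785, -0.1307, 0.0781], [-0.0476, -0.1196, 0.0866]]
 strap 422 [-0.04315723 -0.02421617] [-0.61260072  0.00673243] [-0.03231938 -0.09333869  0.06391178]
flask [[0.508, -0.409, 0.01], [0.556, -0.364, 0.088]]
cup [[0.428, -0.41, 0.019], [0.471, -0.367, 0.066]]
side 192 [-0.06479601 -0.12552534  0.08471834] [[-0.0795, -0.1313, 0.0781], [-0.0476, -0.12, 0.0881]]
 strap 624 [-0.04355419 -0.02478836] [-0.60021688  0.00912826] [-0.03541612 -0.09493715  0.06611114]
flask [[0.51, -0.419, 0.01], [0.557, -0.381, 0.088]]
cup [[0.429, -0.414, 0.011], [0.471, -0.373, 0.065]]
```

```bash
cat >> h.py <<'E'
def down(yaw_y):
    y=-np.array([np.cos(yaw_y),np.sin(yaw_y),0]);z=np.array([0,0,-1.]);return np.stack([np.cross(y,z),y,z],1)
R_V=np.stack([-V_M[:,1],-V_M[:,0],-V_M[:,2]],1)
E
python3 - <<'E'
from h import *
plan([*B0[:2],.16],down(BY))
E
```

```text
t 0.1 q [-1.303  0.265  1.605 -0.     1.274 -0.037] F [-0.7 -1.1  0.8] w 0.998
turn tool [-0.0003  0.0021 -0.2676] rows>= 1.79612898930422 1.7960733559145605
world d [ 0.2857  0.6815 -0.0701] | shift after turn [-0.4181 -0.6093  0.0701] | before turn [-0.5642 -0.4771  0.0713] rows 14.846105459828719
```

Call:
{"op": "arm_command", "data": {
  "rows": [
    {"delta_rot": [0, 0, -0.134], "xyz": [0, 0, 0], "gripper": 0.085},
    {"delta_rot": [0, 0, -0.134], "xyz": [0, 0, 0], "gripper": 0.085},
    {"xyz": [-0.026, -0.038, 0], "delta_rot": [0, 0, 0], "gripper": 0.085},
    {"xyz": [-0.026, -0.038, 0], "delta_rot": [0, 0, 0], "gripper": 0.085},
    {"xyz": [-0.026, -0.038, 0], "delta_rot": [0, 0, 0], "gripper": 0.085},
    {"xyz": [-0.026, -0.038, 0], "delta_rot": [0, 0, 0], "gripper": 0.085},
    {"xyz": [-0.026, -0.038, 0], "delta_rot": [0, 0, 0], "gripper": 0.085},
    {"xyz": [-0.026, -0.038, 0], "delta_rot": [0, 0, 0], "gripper": 0.085},
    {"xyz": [-0.026, -0.038, 0], "delta_rot": [0, 0, 0], "gripper": 0.085},
    {"xyz": [-0.026, -0.038, 0], "delta_rot": [0, 0, 0], "gripper": 0.085}
  ]
}}

```text
time: 1.1
tool_pos: [0.3454, -0.3023, 0.2309]
tcp_rot: [-2.758, 1.504, 0.001]
wrist_force: [1.1, 0.8, 0.6]
width: 0.993
```

```bash
python3 -c "
from h import *
plan([*B0[:2],.16],down(BY))"
```

```text
t 1.1 q [-0.773 -0.154  2.044  0.     1.252  0.225] F [1.1 0.8 0.6] w 0.993
turn tool [-0.0001  0.0005 -0.0002] rows>= 0.00336305254383107 0.003075793059043079
world d [ 0.1427  0.3406 -0.0709] | shift after turn [-0.209  -0.3045  0.0709] | before turn [-0.209  -0.3044  0.071 ] rows 7.521092190905369
```

Call:
{"op": "arm_command", "data": {
  "rows": [
    {"xyz": [-0.026, -0.038, 0.0089], "delta_rot": [0, 0, 0], "gripper": 0.085},
    {"xyz": [-0.026, -0.038, 0.0089], "delta_rot": [0, 0, 0], "gripper": 0.085},
    {"xyz": [-0.026, -0.038, 0.0089], "delta_rot": [0, 0, 0], "gripper": 0.085},
    {"xyz": [-0.026, -0.038, 0.0089], "delta_rot": [0, 0, 0], "gripper": 0.085},
    {"xyz": [-0.026, -0.038, 0.0089], "delta_rot": [0, 0, 0], "gripper": 0.085},
    {"xyz": [-0.026, -0.038, 0.0089], "delta_rot": [0, 0, 0], "gripper": 0.085},
    {"xyz": [-0.026, -0.038, 0.0089], "delta_rot": [0, 0, 0], "gripper": 0.085},
    {"xyz": [-0.026, -0.038, 0.0089], "delta_rot": [0, 0, 0], "gripper": 0.085},
    {"xyz": [0, 0, 0], "delta_rot": [0, 0, 0], "gripper": 0.085}
  ]
}}

```text
time: 2.0
tool_pos: [0.4884, 0.0398, 0.1586]
tcp_rot: [-2.762, 1.495, 0.004]
wrist_force: [-0.3, -0.2, 0.1]
width: 0.993
```

```bash
python3 -c "
from h import *
plan([*B0[:2],.033],down(BY))
from workcell import *
c=read_camera('side');cv2.imwrite('pics/s1.png',cv2.resize(c['pixels'][100:260,200:440,::-1],None,fx=3,fy=3))
"
```

```text
t 2.0 q [ 2.900e-02 -2.800e-02  2.068e+00  2.000e-03  1.103e+00  1.021e+00] F [-0.3 -0.2  0.1] w 0.993
turn tool [0.0005 0.0024 0.0058] rows>= 0.04246234702137027 0.039080008424102544
world d [-0.0003 -0.0015 -0.1256] | shift after turn [0.0011 0.001  0.1256] | before turn [0.0014 0.0009 0.1256] rows 2.51215650251405
```

View pics/s1.png

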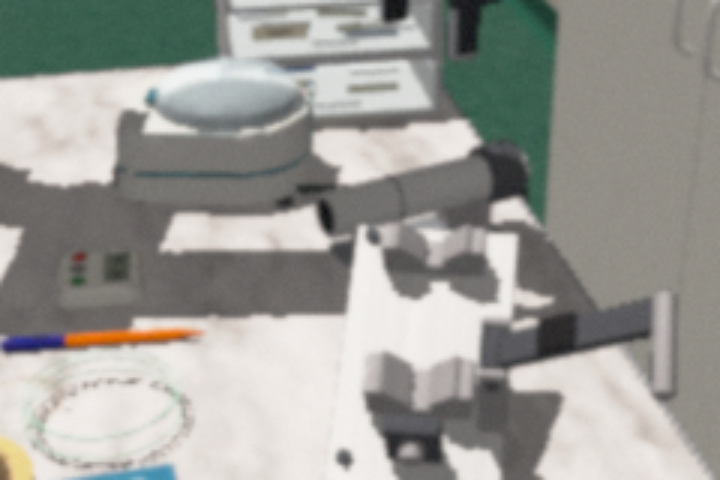

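Call:
{"op": "arm_command", "data": {
  "rows": [
    {"xyz": [0.001, 0.001, 0.025], "delta_rot": [0, 0, 0.003], "gripper": 0.085},
    {"xyz": [0, 0, 0.025], "delta_rot": [0, 0, 0], "gripper": 0.085},
    {"xyz": [0, 0, 0.025], "delta_rot": [0, 0, 0], "gripper": 0.085},
    {"xyz": [0, 0, 0.025], "delta_rot": [0, 0, 0], "gripper": 0.085},
    {"xyz": [0, 0, 0.02], "delta_rot": [0, 0, 0], "gripper": 0.085},
    {"xyz": [0, 0, 0.005], "delta_rot": [0, 0, 0], "gripper": 0.085},
    {"xyz": [0, 0, 0], "delta_rot": [0, 0, 0], "gripper": 0.085},
    {"xyz": [0, 0, 0], "delta_rot": [0, 0, 0], "gripper": 0.085}
  ]
}}

```text
time: 2.85
tool_pos: [0.4885, 0.0333, 0.0361]
tcp_rot: [-2.755, 1.508, -0.002]
wrist_force: [0.7, 0.6, 0.6]
width: 0.998
```

```bash
python3 -c "
from h import *
plan([*B0[:2],.033],down(BY))
from workcell import *
c=read_camera('side');cv2.imwrite('pics/s2.png',cv2.resize(c['pixels'][80:240,200:440,::-1],None,fx=3,fy=3))
"
```

```text
t 2.85 q [ 0.017  0.127  2.167 -0.     0.846  1.019] F [0.7 0.6 0.6] w 0.998
turn tool [-0.0012 -0.0009 -0.0035] rows>= 0.025407340679938016 0.02329826603446483
world d [-0.0004  0.005  -0.0031] | shift after turn [-0.0044 -0.0023  0.0031] | before turn [-0.0045 -0.0023  0.0031] rows 0.1182412198982351
```

View pics/s2.png

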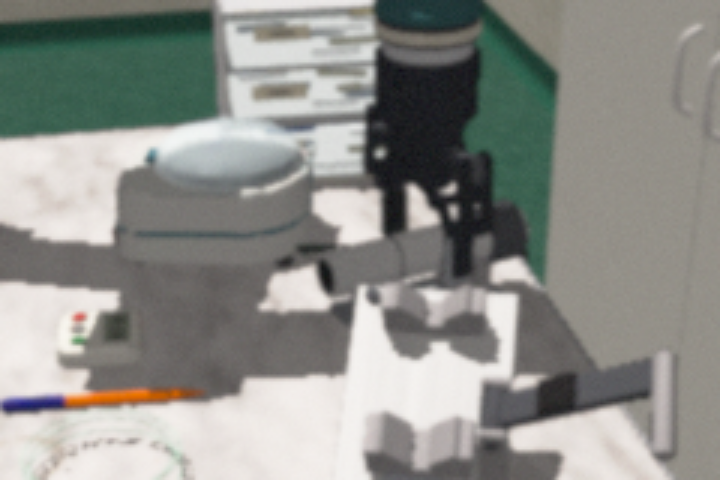

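Call:
{"op": "arm_command", "data": {
  "rows": [
    {"xyz": [-0.0044, -0.0023, 0.003], "delta_rot": [0, 0, 0], "gripper": 0.085},
    {"xyz": [0, 0, 0], "delta_rot": [0, 0, 0], "gripper": 0.085},
    {"xyz": [0, 0, 0], "delta_rot": [0, 0, 0], "gripper": 0.085}
  ]
}}

```text
time: 3.2
tool_pos: [0.4875, 0.0391, 0.0325]
tcp_rot: [-2.756, 1.507, -0.001]
wrist_force: [-0.3, 1.1, 0.1]
width: 0.998
```

```bash
python3 -c "
from h import *
plan([*B0[:2],.033],down(BY))
"
```

```text
t 3.2 q [ 0.029  0.133  2.169 -0.     0.839  1.03 ] F [-0.3  1.1  0.1] w 0.998
turn tool [-0.0006 -0.0004 -0.0021] rows>= 0.014723873820051537 0.013990224625190149
world d [ 0.0006 -0.0008  0.0005] | shift after turn [ 0.001  -0.     -0.0005] | before turn [ 0.001  -0.     -0.0005] rows 0.021879963781776424
```

Call:
{"op": "arm_command", "data": {
  "rows": [
    {"xyz": [0, 0, 0], "delta_rot": [0, 0, 0], "gripper": 0.03},
    {"xyz": [0, 0, 0], "delta_rot": [0, 0, 0], "gripper": 0.03},
    {"xyz": [0, 0, 0], "delta_rot": [0, 0, 0], "gripper": 0.03},
    {"xyz": [0, 0, 0], "delta_rot": [0, 0, 0], "gripper": 0.03},
    {"xyz": [0, 0, 0], "delta_rot": [0, 0, 0], "gripper": 0.03},
    {"xyz": [0, 0, 0], "delta_rot": [0, 0, 0], "gripper": 0.03},
    {"xyz": [0, 0, 0], "delta_rot": [0, 0, 0], "gripper": 0.03},
    {"xyz": [0, 0, 0], "delta_rot": [0, 0, 0], "gripper": 0.03},
    {"xyz": [0, 0, 0], "delta_rot": [0, 0, 0], "gripper": 0.03},
    {"xyz": [0, 0, 0], "delta_rot": [0, 0, 0], "gripper": 0.03}
  ],
  "force": 40
}}

```text
time: 4.2
tool_pos: [0.488, 0.0383, 0.0324]
tcp_rot: [2.756, -1.507, 0.002]
wrist_force: [1.6, -4.9, 2.0]
width: 0.411
```

```bash
python3 -c "
from h import *
plan([*B0[:2],.033],down(BY))
"
```

```text
t 4.2 q [ 2.800e-02  1.330e-01  2.169e+00 -1.000e-03  8.380e-01  1.030e+00] F [ 1.6 -4.9  2. ] w 0.411
turn tool [-0.0007 -0.0013 -0.0024] rows>= 0.019148827896980018 0.016427332987067143
world d [ 0.0001 -0.      0.0006] | shift after turn [ 0.0001 -0.0001 -0.0006] | before turn [ 0.0001 -0.0001 -0.0006] rows 0.012018148026120447
```

Call:
{"op": "arm_command", "data": {
  "rows": [
    {"xyz": [0, 0, -0.01], "delta_rot": [0, 0, 0], "gripper": 0.03},
    {"xyz": [0, 0, -0.02], "delta_rot": [0, 0, 0], "gripper": 0.03},
    {"xyz": [0, 0, -0.03], "delta_rot": [0, 0, 0], "gripper": 0.03},
    {"xyz": [0, 0, -0.04], "delta_rot": [0, 0, 0], "gripper": 0.03},
    {"xyz": [0, 0, -0.04], "delta_rot": [0, 0, 0], "gripper": 0.03},
    {"xyz": [0, 0, -0.04], "delta_rot": [0, 0, 0], "gripper": 0.03},
    {"xyz": [0, 0, -0.02], "delta_rot": [0, 0, 0], "gripper": 0.03},
    {"xyz": [0, 0, 0], "delta_rot": [0, 0, 0], "gripper": 0.03},
    {"xyz": [0, 0, 0], "delta_rot": [0, 0, 0], "gripper": 0.03}
  ]
}}

```text
time: 5.1
tool_pos: [0.4864, 0.0392, 0.2312]
tcp_rot: [2.756, -1.507, -0.002]
wrist_force: [-0.3, 0.5, -2.2]
width: 0.405
```

```bash
python3 -c "
from h import *
plan(V_o+V_M@[.037,0,.061],R_V)
print(V_o+V_M@[.037,0,.061])
from workcell import *
c=read_camera('side');cv2.imwrite('pics/s3.png',cv2.resize(c['pixels'][20:240,200:440,::-1],None,fx=2.5,fy=2.5));pickle.dump(c,open('side3.pkl','wb'))
"
```

```text
t 5.1 q [ 2.900e-02 -9.400e-02  1.991e+00  1.000e-03  1.246e+00  1.029e+00] F [-0.3  0.5 -2.2] w 0.405
turn tool [ 0.4855 -0.2407 -0.9042] rows>= 7.074899604992478 6.068686365691022
world d [ 0.0069 -0.2747 -0.0549] | shift after turn [ 0.0275  0.2642 -0.0891] | before turn [0.235  0.1424 0.0547] rows 5.604250820080747
[ 0.49331569 -0.2354614   0.17632755]
```

View pics/s3.png

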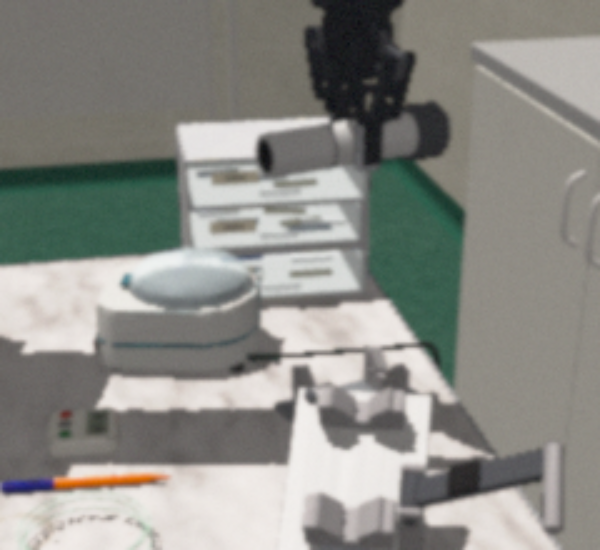

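Call:
{"op": "arm_command", "data": {
  "rows": [
    {"xyz": [0, 0, 0], "delta_rot": [0.0607, -0.0301, -0.113], "gripper": 0.03},
    {"xyz": [0, 0, 0], "delta_rot": [0.0607, -0.0301, -0.113], "gripper": 0.03},
    {"xyz": [0, 0, 0], "delta_rot": [0.0607, -0.0301, -0.113], "gripper": 0.03},
    {"xyz": [0, 0, 0], "delta_rot": [0.0607, -0.0301, -0.113], "gripper": 0.03},
    {"xyz": [0, 0, 0], "delta_rot": [0.0607, -0.0301, -0.113], "gripper": 0.03},
    {"xyz": [0, 0, 0], "delta_rot": [0.0607, -0.0301, -0.113], "gripper": 0.03},
    {"xyz": [0, 0, 0], "delta_rot": [0.0607, -0.0301, -0.113], "gripper": 0.03},
    {"xyz": [0, 0, 0], "delta_rot": [0.0607, -0.0301, -0.113], "gripper": 0.03},
    {"xyz": [0, 0, 0], "delta_rot": [0, 0, 0], "gripper": 0.03},
    {"xyz": [0, 0, 0], "delta_rot": [0, 0, 0], "gripper": 0.03}
  ]
}}

```text
time: 6.15
tool_pos: [0.4862, 0.0387, 0.2299]
tcp_rot: [-2.617, 0.105, -0.022]
wrist_force: [-0.2, 0.8, -2.4]
width: 0.407
```

```bash
python3 -c "
from h import *
plan(V_o+V_M@[.037,0,.061],R_V)
"
```

```text
t 6.15 q [-0.327 -0.048  2.039  0.521  1.33  -0.42 ] F [-0.2  0.8 -2.4] w 0.407
turn tool [ 0.0008  0.0016 -0.0056] rows>= 0.03915783214242049 0.03726291059789219
world d [ 0.0071 -0.2742 -0.0535] | shift after turn [ 0.0276  0.2631 -0.0901] | before turn [ 0.0289  0.263  -0.0899] rows 5.589157963763918
```

Call:
{"op": "arm_command", "data": {
  "rows": [
    {"xyz": [0, 0, -0.03], "delta_rot": [0, 0, -0.005], "gripper": 0.03},
    {"xyz": [0, 0, -0.03], "delta_rot": [0, 0, 0], "gripper": 0.03},
    {"xyz": [0, 0, -0.03], "delta_rot": [0, 0, 0], "gripper": 0.03},
    {"xyz": [0.004, 0.033, 0], "delta_rot": [0, 0, 0], "gripper": 0.03},
    {"xyz": [0.004, 0.033, 0], "delta_rot": [0, 0, 0], "gripper": 0.03},
    {"xyz": [0.004, 0.033, 0], "delta_rot": [0, 0, 0], "gripper": 0.03},
    {"xyz": [0.004, 0.033, 0], "delta_rot": [0, 0, 0], "gripper": 0.03},
    {"xyz": [0.004, 0.033, 0], "delta_rot": [0, 0, 0], "gripper": 0.03},
    {"xyz": [0.004, 0.033, 0], "delta_rot": [0, 0, 0], "gripper": 0.03},
    {"xyz": [0.004, 0.033, 0], "delta_rot": [0, 0, 0], "gripper": 0.03},
    {"xyz": [0, 0.032, 0], "delta_rot": [0, 0, 0], "gripper": 0.03},
    {"xyz": [0, 0, 0], "delta_rot": [0, 0, 0], "gripper": 0.03}
  ]
}}

```text
time: 7.35
tool_pos: [0.4951, -0.2369, 0.1756]
tcp_rot: [-2.618, 0.098, -0.025]
wrist_force: [-0.3, 0.5, -2.1]
width: 0.409
```

Call:
{"op": "arm_command", "data": {
  "rows": [
    {"xyz": [0, 0, 0], "delta_rot": [0, 0, 0], "gripper": 0.03},
    {"xyz": [0, 0, 0], "delta_rot": [0, 0, 0], "gripper": 0.03}
  ]
}}

```text
time: 7.55
tool_pos: [0.4964, -0.2342, 0.1792]
tcp_rot: [-2.617, 0.092, -0.03]
wrist_force: [0.4, 0.8, -2.5]
width: 0.406
```

```bash
cat > look.py <<'E'
import sys
from h import *
from workcell import *
tag=sys.argv[1]
from scipy.optimize import least_squares
s=bot.read_state()
tv=(s["tool_pos"]-V_o)@V_M; print("tcp v mm",(tv*1e3).round(1))
ims=[]
for n in("side","top"):
    c=read_camera(n);pickle.dump(c,open(f"{n}_{tag}.pkl","wb"))
    ims.append(cv2.resize(c["pixels"][100:340,270:450,::-1] if n=="side" else c["pixels"][60:240,270:450,::-1],(400,533 if n=="side" else 400)))
    P=cloud(c).reshape(-1,3);P=P[~np.isnan(P).any(1)];k=(P-V_o)@V_M
    z0=tv[2]+.0187;x0=tv[0];y0=tv[1]
    L=k[(abs(k[:,1]-y0)<.035)&(abs(k[:,2]-z0)<.035)&(abs(k[:,0]-x0)<.12)]
    m=(((L[:,0]<x0-.02)&(L[:,0]>x0-.08))|((L[:,0]>x0+.018)&(L[:,0]<x0+.045)))
    def ax(p,Q): return Q[:,1]-(p[0]+p[2]*(Q[:,0]-x0)),Q[:,2]-(p[1]+p[3]*(Q[:,0]-x0))
    p=np.array([y0,z0,0,0])
    for i in range(6):
        a,b=ax(p,L);mm=m&(abs(np.hypot(a,b)-.018)<(.008 if i<2 else .004));Q=L[mm]
        p=least_squares(lambda p:np.hypot(*ax(p,Q))-.018,p,loss="soft_l1",f_scale=.001).x
    a,b=ax(p,L);near=np.hypot(a,b)<.026;xs=np.sort(L[near,0])
    nr=near&(np.hypot(a,b)>.016);xs=np.sort(L[nr,0])
    print(n,len(Q),"axis y,z at tcp x mm",(p[:2]*1e3).round(2),"slopes",p[2:].round(4),"x ends",(xs[[2,5,-6,-3]]*1e3).round(1), "at barrel centre y,z")
h=max(i.shape[0] for i in ims)
cv2.imwrite(f"pics/look_{tag}.png",np.hstack([cv2.copyMakeBorder(i,0,h-i.shape[0],0,0,cv2.BORDER_CONSTANT) for i in ims]))
E
python3 look.py a; python3 -c "
from h import *
plan(V_o+V_M@[.037,0,.061],R_V)"
```

```text
tcp v mm [39.7 -3.  62.8]
side 781 axis y,z at tcp x mm [-2.9  82.46] slopes [ 0.0078 -0.0027] x ends [-44.7 -44.3  59.4  61.4] at barrel centre y,z
top 286 axis y,z at tcp x mm [-3.54 82.17] slopes [ 0.0006 -0.0054] x ends [ 17.3  19.6 126.3 126.4] at barrel centre y,z
t 7.65 q [-0.74   0.259  1.798  0.408  1.437 -0.799] F [ 0.4  0.1 -2.8] w 0.407
turn tool [ 0.0012 -0.0016  0.0064] rows>= 0.044784585385313776 0.042695534576493666
world d [-0.0031 -0.0011 -0.0032] | shift after turn [-0.0031  0.0028  0.0021] | before turn [-0.0031  0.0027  0.0021] rows 0.0928389327159478
```

View pics/look_a.png

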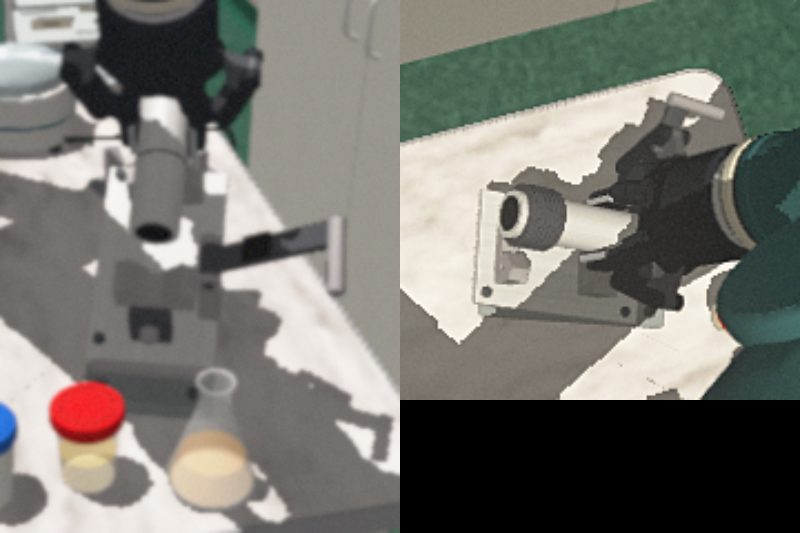

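Call:
{"op": "arm_command", "data": {
  "rows": [
    {"xyz": [-0.003, 0.002, 0.01], "delta_rot": [0.001, -0.002, 0.006], "gripper": 0.03},
    {"xyz": [0, 0, 0.016], "delta_rot": [0, 0, 0], "gripper": 0.03},
    {"xyz": [0, 0, 0.016], "delta_rot": [0, 0, 0], "gripper": 0.03},
    {"xyz": [0, 0, 0.016], "delta_rot": [0, 0, 0], "gripper": 0.03},
    {"xyz": [0, 0, 0.012], "delta_rot": [0, 0, 0], "gripper": 0.03},
    {"xyz": [0, 0, 0.004], "delta_rot": [0, 0, 0], "gripper": 0.03},
    {"xyz": [0, 0, 0], "delta_rot": [0, 0, 0], "gripper": 0.03},
    {"xyz": [0, 0, 0], "delta_rot": [0, 0, 0], "gripper": 0.03},
    {"xyz": [0, 0, 0], "delta_rot": [0, 0, 0], "gripper": 0.03}
  ]
}}

```text
time: 8.55
tool_pos: [0.4963, -0.2006, 0.1144]
tcp_rot: [-2.617, 0.099, -0.027]
wrist_force: [-0.6, 0.4, -2.5]
width: 0.409
```

```bash
python3 look.py b; python3 -c "
from h import *
plan(V_o+V_M@[.037,0,-.0195],R_V)"
```

```text
tcp v mm [ 36.3  -0.4 -10.1]
side 673 axis y,z at tcp x mm [-0.57  9.92] slopes [0.002  0.0034] x ends [-81.9 -80.9  52.8  54.5] at barrel centre y,z
top 272 axis y,z at tcp x mm [2.37 7.34] slopes [-0.1003  0.0505] x ends [-26.2 -24.3 122.9 123.1] at barrel centre y,z
t 8.65 q [-0.7    0.293  1.891  0.434  1.309 -0.813] F [-0.3  0.1 -2.2] w 0.401
turn tool [ 0.0003 -0.0006 -0.0005] rows>= 0.0056333212381023895 0.004183220971984011
world d [ 0.0002  0.0052 -0.0077] | shift after turn [-0.0002 -0.0007  0.0093] | before turn [-0.0002 -0.0007  0.0093] rows 0.18643429424322366
```

View pics/look_b.png

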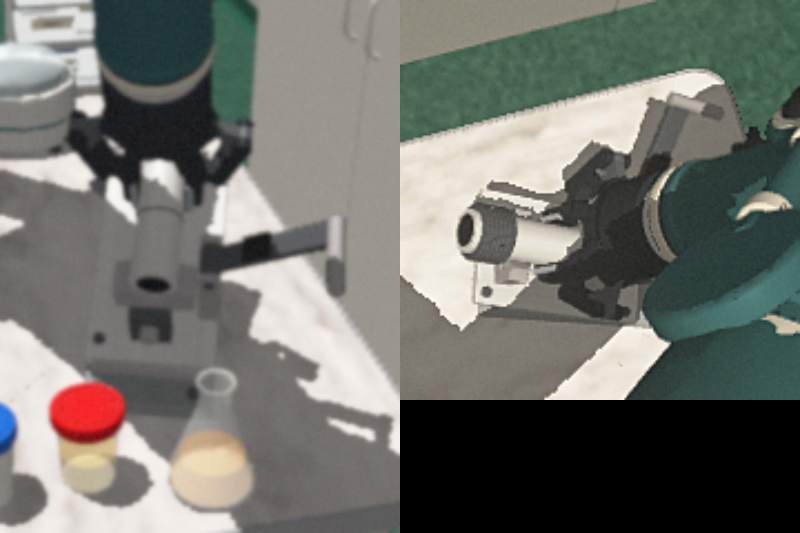

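Call:
{"op": "arm_command", "data": {
  "rows": [
    {"xyz": [0, 0, 0.004], "delta_rot": [0, 0, 0], "gripper": 0.03},
    {"xyz": [0, 0, 0.003], "delta_rot": [0, 0, 0], "gripper": 0.03},
    {"xyz": [0, 0, 0.001], "delta_rot": [0, 0, 0], "gripper": 0.03},
    {"xyz": [0, 0, 0], "delta_rot": [0, 0, 0], "gripper": 0.03},
    {"xyz": [0, 0, 0], "delta_rot": [0, 0, 0], "gripper": 0.03}
  ]
}}

```text
time: 9.15
tool_pos: [0.4959, -0.1958, 0.1067]
tcp_rot: [-2.616, 0.099, -0.025]
wrist_force: [-0.8, 0.2, -2.0]
width: 0.403
```

Call:
{"op": "arm_command", "data": {
  "rows": [
    {"xyz": [0, 0, 0.001], "delta_rot": [0, 0, 0], "gripper": 0.03},
    {"xyz": [0, 0, 0], "delta_rot": [0, 0, 0], "gripper": 0.03}
  ]
}}

```text
time: 9.35
tool_pos: [0.4961, -0.1957, 0.1064]
tcp_rot: [-2.616, 0.099, -0.026]
wrist_force: [-1.7, -1.8, 1.9]
width: 0.403
```

Call:
{"op": "arm_command", "data": {
  "rows": [
    {"xyz": [0, 0, 0.001], "delta_rot": [0, 0, 0], "gripper": 0.03},
    {"xyz": [0, 0, 0], "delta_rot": [0, 0, 0], "gripper": 0.03}
  ]
}}

```text
time: 9.55
tool_pos: [0.4961, -0.1957, 0.1064]
tcp_rot: [-2.617, 0.098, -0.026]
wrist_force: [-4.6, -3.6, 6.5]
width: 0.406
```

```bash
cat > st.py <<'E'
from h import *
from workcell import bot
s=bot.read_state()
print("t",round(s["time"],2),"tcp v mm",((s["tool_pos"]-V_o)@V_M*1e3).round(2),"F in v",(s["wrist_force"]@V_M).round(2),"T in v",(s["torque"]@V_M).round(3),"w",round(s["width"],4))
E
python3 st.py
```

```text
t 9.55 tcp v mm [ 36.57   0.23 -19.54] F in v [-0.12  4.33  7.63] T in v [ 0.574  0.218 -0.105] w 0.4063
```

Call:
{"op": "arm_command", "data": {
  "rows": [
    {"xyz": [-0.0008, 0, 0], "delta_rot": [0, 0, 0], "gripper": 0.03},
    {"xyz": [0, 0, 0], "delta_rot": [0, 0, 0], "gripper": 0.03},
    {"xyz": [0, 0, 0], "delta_rot": [0, 0, 0], "gripper": 0.03}
  ]
}}

```text
time: 9.85
tool_pos: [0.4961, -0.1957, 0.1063]
tcp_rot: [-2.617, 0.099, -0.028]
wrist_force: [-1.4, -3.3, 6.3]
width: 0.407
```

```bash
python3 st.py
```

```text
t 9.85 tcp v mm [ 36.53   0.24 -19.55] F in v [0.2  1.17 7.17] T in v [ 0.232  0.237 -0.08 ] w 0.4069
```

Call:
{"op": "arm_command", "data": {
  "rows": [
    {"xyz": [0, 0.002, -0.0005], "delta_rot": [0, 0, 0], "gripper": 0.03},
    {"xyz": [0, 0.002, 0], "delta_rot": [0, 0, 0], "gripper": 0.03},
    {"xyz": [0, 0.002, 0], "delta_rot": [0, 0, 0], "gripper": 0.03},
    {"xyz": [0, 0.002, 0], "delta_rot": [0, 0, 0], "gripper": 0.03},
    {"xyz": [0, 0.002, 0], "delta_rot": [0, 0, 0], "gripper": 0.03},
    {"xyz": [0, 0, 0], "delta_rot": [0, 0, 0], "gripper": 0.03},
    {"xyz": [0, 0, 0], "delta_rot": [0, 0, 0], "gripper": 0.03}
  ]
}}

```text
time: 10.55
tool_pos: [0.4954, -0.2034, 0.1018]
tcp_rot: [-2.614, 0.099, -0.027]
wrist_force: [-1.1, 0.7, 7.5]
width: 0.41
```

```bash
python3 st.py
```

```text
t 10.55 tcp v mm [ 27.57   0.3  -19.59] F in v [4.28 1.12 6.15] T in v [ 0.114 -0.341 -0.113] w 0.4102
```

Call:
{"op": "arm_command", "data": {
  "rows": [
    {"xyz": [0, 0.001, 0], "delta_rot": [0, 0, 0], "gripper": 0.03},
    {"xyz": [0, 0.001, 0], "delta_rot": [0, 0, 0], "gripper": 0.03},
    {"xyz": [0, 0, 0], "delta_rot": [0, 0, 0], "gripper": 0.03}
  ]
}}

```text
time: 10.85
tool_pos: [0.4953, -0.205, 0.101]
tcp_rot: [-2.614, 0.099, -0.027]
wrist_force: [-1.3, 0.7, 8.1]
width: 0.406
```

```bash
python3 look.py c;python3 st.py
```

```text
tcp v mm [ 25.8   0.3 -19.5]
side 732 axis y,z at tcp x mm [0.19 0.15] slopes [ 0.0014 -0.0011] x ends [-74.8 -74.6  39.6  42.5] at barrel centre y,z
top 290 axis y,z at tcp x mm [ 3.16 -1.38] slopes [-0.0964  0.0278] x ends [-32.5 -30.5 112.8 113. ] at barrel centre y,z
t 10.95 tcp v mm [ 25.79   0.29 -19.58] F in v [4.99 0.45 5.16] T in v [ 0.092 -0.479 -0.152] w 0.4028
```

View pics/look_c.png

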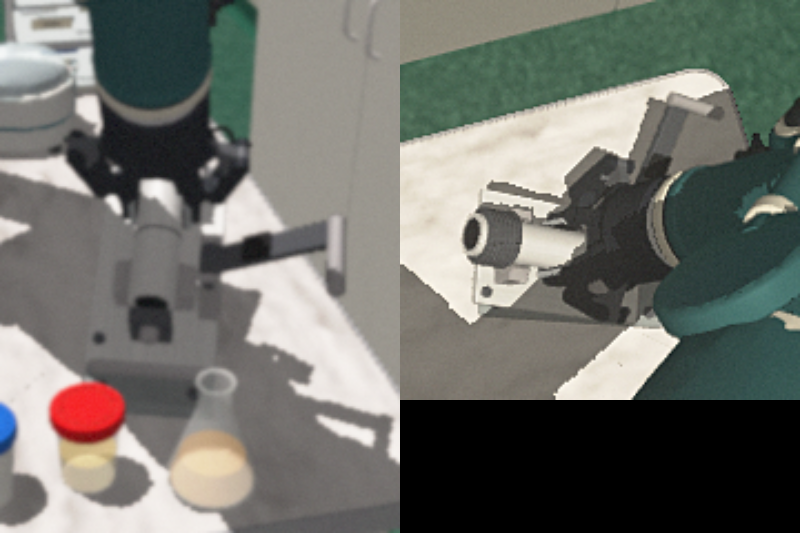

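Call:
{"op": "arm_command", "data": {
  "rows": [
    {"xyz": [0, 0.001, 0], "delta_rot": [0, 0, 0], "gripper": 0.03},
    {"xyz": [0, 0.001, 0], "delta_rot": [0, 0, 0], "gripper": 0.03},
    {"xyz": [0, 0, 0], "delta_rot": [0, 0, 0], "gripper": 0.03}
  ]
}}

```text
time: 11.25
tool_pos: [0.4952, -0.2067, 0.1]
tcp_rot: [-2.614, 0.099, -0.027]
wrist_force: [-0.7, 1.6, 8.0]
width: 0.41
```

```bash
python3 st.py
```

```text
t 11.25 tcp v mm [ 23.8    0.28 -19.54] F in v [5.32 0.85 6.18] T in v [ 0.138 -0.444 -0.157] w 0.41
```

Call:
{"op": "arm_command", "data": {
  "rows": [
    {"xyz": [0, 0.001, 0], "delta_rot": [0, 0, 0], "gripper": 0.03},
    {"xyz": [0, 0, 0], "delta_rot": [0, 0, 0], "gripper": 0.03}
  ]
}}

```text
time: 11.45
tool_pos: [0.4951, -0.2075, 0.0995]
tcp_rot: [-2.614, 0.099, -0.027]
wrist_force: [-1.2, 0.6, 7.6]
width: 0.407
```

```bash
python3 st.py
```

```text
t 11.45 tcp v mm [ 22.82   0.29 -19.55] F in v [4.24 1.25 6.34] T in v [ 0.17  -0.458 -0.111] w 0.4069
```

Call:
{"op": "arm_command", "data": {
  "rows": [
    {"xyz": [0, 0.001, 0], "delta_rot": [0, 0, 0], "gripper": 0.03},
    {"xyz": [0, 0, 0], "delta_rot": [0, 0, 0], "gripper": 0.03}
  ]
}}

```text
time: 11.65
tool_pos: [0.495, -0.2084, 0.099]
tcp_rot: [-2.614, 0.099, -0.027]
wrist_force: [-1.1, 0.6, 8.2]
width: 0.409
```

```bash
python3 st.py
```

```text
t 11.65 tcp v mm [ 21.83   0.31 -19.57] F in v [4.56 1.14 6.79] T in v [ 0.15  -0.458 -0.106] w 0.4093
```

Call:
{"op": "arm_command", "data": {
  "rows": [
    {"xyz": [0, 0.0007, 0], "delta_rot": [0, 0, 0], "gripper": 0.03},
    {"xyz": [0, 0, 0], "delta_rot": [0, 0, 0], "gripper": 0.03}
  ]
}}

```text
time: 11.85
tool_pos: [0.495, -0.2089, 0.0987]
tcp_rot: [-2.614, 0.099, -0.027]
wrist_force: [-1.0, 1.6, 7.5]
width: 0.41
```

```bash
python3 st.py
```

```text
t 11.85 tcp v mm [ 21.18   0.3  -19.55] F in v [5.11 1.16 5.76] T in v [ 0.099 -0.489 -0.155] w 0.4104
```

Call:
{"op": "arm_command", "data": {
  "rows": [
    {"xyz": [0, 0.0007, 0], "delta_rot": [0, 0, 0], "gripper": 0.03},
    {"xyz": [0, 0, 0], "delta_rot": [0, 0, 0], "gripper": 0.03}
  ]
}}

```text
time: 12.05
tool_pos: [0.495, -0.209, 0.0986]
tcp_rot: [-2.613, 0.099, -0.027]
wrist_force: [-0.8, 3.5, 8.9]
width: 0.407
```

```bash
python3 st.py
```

```text
t 12.05 tcp v mm [ 21.05   0.29 -19.56] F in v [7.46 1.1  6.01] T in v [ 0.14  -0.773 -0.185] w 0.4068
```

Call:
{"op": "arm_command", "data": {
  "rows": [
    {"xyz": [0, 0.0007, 0], "delta_rot": [0, 0, 0], "gripper": 0.03},
    {"xyz": [0, 0, 0], "delta_rot": [0, 0, 0], "gripper": 0.03}
  ]
}}

```text
time: 12.25
tool_pos: [0.495, -0.209, 0.0986]
tcp_rot: [-2.611, 0.098, -0.027]
wrist_force: [-0.4, 4.6, 11.1]
width: 0.408
```

```bash
python3 st.py
```

```text
t 12.25 tcp v mm [ 21.07   0.28 -19.55] F in v [9.48 0.78 7.38] T in v [ 0.137 -1.134 -0.204] w 0.4077
```

Call:
{"op": "arm_command", "data": {
  "rows": [
    {"xyz": [0, 0.0008, 0], "delta_rot": [0, 0, 0], "gripper": 0.03},
    {"xyz": [0, 0, 0], "delta_rot": [0, 0, 0], "gripper": 0.03},
    {"xyz": [0, 0, 0], "delta_rot": [0, 0, 0], "gripper": 0.03},
    {"xyz": [0, 0, 0], "delta_rot": [0, 0, 0], "gripper": 0.03}
  ]
}}

```text
time: 12.65
tool_pos: [0.495, -0.209, 0.0986]
tcp_rot: [-2.61, 0.098, -0.027]
wrist_force: [-0.0, 6.4, 13.1]
width: 0.409
```

```bash
python3 st.py; python3 look.py d
```

```text
t 12.65 tcp v mm [ 21.1    0.28 -19.56] F in v [12.09  0.52  8.2 ] T in v [ 0.111 -1.427 -0.26 ] w 0.4091
tcp v mm [ 21.1   0.3 -19.6]
side 739 axis y,z at tcp x mm [0.35 0.57] slopes [0.0039 0.0046] x ends [-75.  -74.9  35.2  36.6] at barrel centre y,z
top 283 axis y,z at tcp x mm [ 3.13 -0.93] slopes [-0.0974  0.0123] x ends [-38.1 -35.8 108.  108.4] at barrel centre y,z
```

View pics/look_d.png

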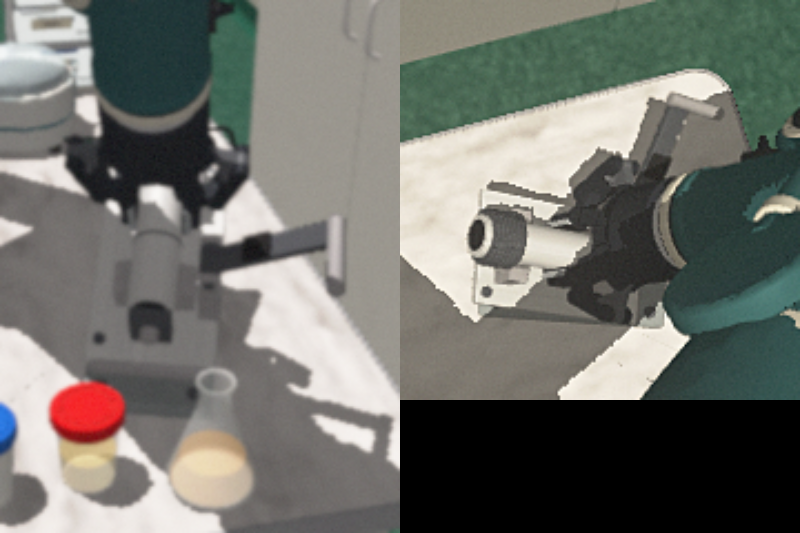

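Call:
{"op": "arm_command", "data": {
  "rows": [
    {"xyz": [0, 0, 0], "delta_rot": [0, 0, 0], "gripper": 0.06},
    {"xyz": [0, 0, 0], "delta_rot": [0, 0, 0], "gripper": 0.06},
    {"xyz": [0, 0, 0], "delta_rot": [0, 0, 0], "gripper": 0.06},
    {"xyz": [0, 0, 0], "delta_rot": [0, 0, 0], "gripper": 0.06},
    {"xyz": [0, 0, 0], "delta_rot": [0, 0, 0], "gripper": 0.06},
    {"xyz": [0, 0, -0.02], "delta_rot": [0, 0, 0], "gripper": 0.06},
    {"xyz": [0, 0, -0.03], "delta_rot": [0, 0, 0], "gripper": 0.06},
    {"xyz": [0, 0, -0.04], "delta_rot": [0, 0, 0], "gripper": 0.06},
    {"xyz": [0, 0, -0.04], "delta_rot": [0, 0, 0], "gripper": 0.06},
    {"xyz": [0, 0, -0.03], "delta_rot": [0, 0, 0], "gripper": 0.06},
    {"xyz": [0, 0, 0], "delta_rot": [0, 0, 0], "gripper": 0.06}
  ]
}}

```text
time: 13.85
tool_pos: [0.4899, -0.2948, 0.2389]
tcp_rot: [-2.622, 0.099, -0.035]
wrist_force: [0.5, -1.5, 0.4]
width: 0.7
```

```bash
python3 st.py; cat > bar.py <<'E'
import sys
from h import *
from workcell import *
from scipy.optimize import least_squares
for n in("side","top"):
    c=read_camera(n);P=cloud(c).reshape(-1,3);P=P[~np.isnan(P).any(1)];k=(P-V_o)@V_M
    cv2.imwrite(f"pics/{n}_{sys.argv[1]}.png",cv2.resize(c["pixels"][100:340,270:450,::-1] if n=="side" else c["pixels"][60:240,270:450,::-1],None,fx=2.4,fy=2.4))
    # barrel
    m=(abs(k[:,1])<.025)&(k[:,2]>.001)&(k[:,2]<.03)&(((k[:,0]<.065)&(k[:,0]>-.0)));Q=k[m]
    ax=lambda p,Q:np.hypot(Q[:,1]-p[0]-p[2]*Q[:,0],Q[:,2]-p[1]-p[3]*Q[:,0])-.018
    p=least_squares(lambda p:ax(p,Q),[0,0,0,0],loss="soft_l1",f_scale=.001).x
    L=k[(abs(ax(p,k))<.003)&(k[:,0]<.0)&(k[:,0]>-.1)&(k[:,2]>.008)];xs=np.sort(L[:,0])
    print(n,"barrel y,z",(p[:2]*1e3).round(2),"slopes",p[2:].round(4),"end x",(xs[[1,3,6]]*1e3).round(1) if len(xs)>8 else None)
    m=(k[:,0]>-.078)&(k[:,0]<-.047)&(abs(np.hypot(k[:,1]+.042,k[:,2]-.026)-.1)<.01);b=k[m]
    if len(b)>10:print("  bar",len(b),"circ mean",(b.mean(0)*1e3).round(1),"theta",np.arctan2(b[:,2]-.026,b[:,1]+.042).mean(), "pct y",np.percentile(b[:,1],[3,97]),"z",np.percentile(b[:,2],[3,97]))
E
python3 bar.py e
```

```text
t 13.85 tcp v mm [ 16.8   -1.06 144.95] F in v [-1.07 -0.57  1.03] T in v [0.012 0.241 0.002] w 0.7003
side barrel y,z [0.19 0.4 ] slopes [0.0025 0.0002] end x [-63.4 -63.  -62.8]
  bar 475 circ mean [-64.2 -36.7   1.8] theta 0.32163733888785395 pct y [-0.1311109   0.04695941] z [-0.08079294  0.08729548]
top barrel y,z [-0.29 -0.28] slopes [ 0.0033 -0.0046] end x [-63.7 -63.4 -61.7]
  bar 220 circ mean [-63.3 -25.6   7. ] theta 0.47309999160603133 pct y [-0.12934241  0.04728929] z [-0.05437844  0.08658211]
```

View pics/side_e.png

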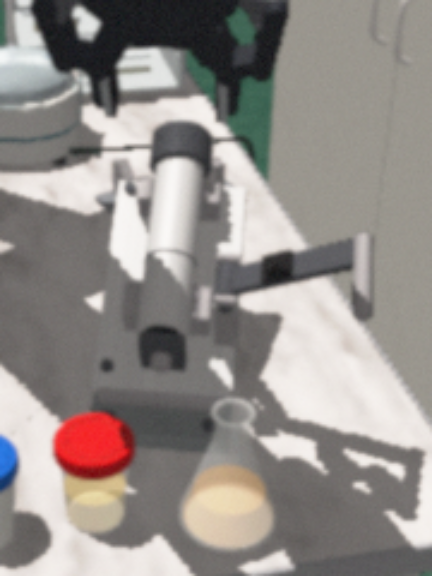

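```bash
python3 - <<'E'
from h import *
for n in("side","top"):
    c=load(n+"0.pkl");P=cloud(c).reshape(-1,3);P=P[~np.isnan(P).any(1)]
    m=(P[:,2]>.1)&(P[:,2]<.6)&(P[:,1]<.0)&(P[:,1]>-.7)&(P[:,0]>.62);print(n,m.sum(),np.percentile(P[m],[0,2,50],axis=0).round(2).tolist() if m.sum() else 0)
plan(V_o+V_M@[-.062,-.1256,.13],R_V)
E
```

```text
side 2964 [[0.94, -0.21, 0.1], [0.95, -0.2, 0.11], [0.99, -0.08, 0.13]]
top 0 0
t 13.95 q [-0.812  0.273  1.673  0.379  1.565 -0.81 ] F [ 0.5 -0.1 -1. ] w 0.703
turn tool [ 0.0002 -0.0004 -0.001 ] rows>= 0.0075329586841277685 0.006898551814046959
world d [ 0.1214 -0.073  -0.048 ] | shift after turn [0.1265 0.0792 0.0097] | before turn [0.1266 0.0791 0.0098] rows 2.991105205813974
```

Call:
{"op": "arm_command", "data": {
  "rows": [
    {"xyz": [0.025, 0.016, 0], "delta_rot": [0, 0, 0], "gripper": 0.05},
    {"xyz": [0.025, 0.016, 0], "delta_rot": [0, 0, 0], "gripper": 0.05},
    {"xyz": [0.025, 0.016, 0], "delta_rot": [0, 0, 0], "gripper": 0.05},
    {"xyz": [0.025, 0.016, 0], "delta_rot": [0, 0, 0], "gripper": 0.05},
    {"xyz": [0.025, 0.015, 0], "delta_rot": [0, 0, 0], "gripper": 0.05},
    {"xyz": [0, 0, 0.01], "delta_rot": [0, 0, 0], "gripper": 0.05},
    {"xyz": [0, 0, 0], "delta_rot": [0, 0, 0], "gripper": 0.05},
    {"xyz": [0, 0, 0], "delta_rot": [0, 0, 0], "gripper": 0.05},
    {"xyz": [0, 0, 0], "delta_rot": [0, 0, 0], "gripper": 0.05}
  ]
}}

```text
time: 14.85
tool_pos: [0.6073, -0.3632, 0.1865]
tcp_rot: [-2.615, 0.099, -0.025]
wrist_force: [-0.0, -0.8, -0.5]
width: 0.585
```

```bash
python3 st.py; python3 bar.py f; python3 -c "
from h import *
plan(V_o+V_M@[-.062,-.1256,.062],R_V)"
```

```text
t 14.85 tcp v mm [ -60.83 -123.21  129.2 ] F in v [-0.97 -0.02 -0.06] T in v [-0.022  0.227 -0.002] w 0.5845
side barrel y,z [0.07 0.17] slopes [0.0032 0.0011] end x [-63.1 -62.8 -62.6]
  bar 470 circ mean [-64.2 -35.7   1.4] theta 0.3077546882331273 pct y [-0.13115647  0.0473007 ] z [-0.08058501  0.08729775]
top barrel y,z [-0.43 -0.53] slopes [0.0081 0.0027] end x [-63.8 -62.6 -62. ]
  bar 219 circ mean [-63.4 -25.7   8.1] theta 0.5046908931832742 pct y [-0.12979829  0.04720337] z [-0.03844371  0.08579052]
t 14.95 q [-0.766  0.557  1.369  0.396  1.568 -0.763] F [-0.6  0.   1.1] w 0.591
turn tool [ 0.     -0.0001 -0.0005] rows>= 0.003174317048632038 0.003037916620249268
world d [ 0.0045  0.0329 -0.0595] | shift after turn [0.002  0.0011 0.0681] | before turn [0.002  0.001  0.0681] rows 1.3634813662413985
```

View pics/side_f.png

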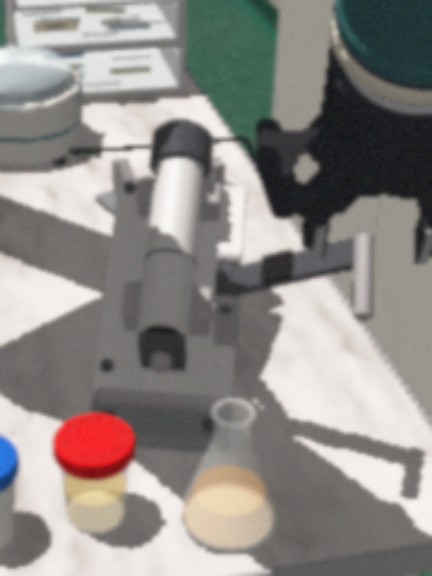

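Call:
{"op": "arm_command", "data": {
  "rows": [
    {"xyz": [0.002, 0.003, 0.015], "delta_rot": [0, 0, 0], "gripper": 0.05},
    {"xyz": [0, 0, 0.016], "delta_rot": [0, 0, 0], "gripper": 0.05},
    {"xyz": [0, 0, 0.016], "delta_rot": [0, 0, 0], "gripper": 0.05},
    {"xyz": [0, 0, 0.013], "delta_rot": [0, 0, 0], "gripper": 0.05},
    {"xyz": [0, 0, 0.006], "delta_rot": [0, 0, 0], "gripper": 0.05},
    {"xyz": [0, 0, 0.002], "delta_rot": [0, 0, 0], "gripper": 0.05},
    {"xyz": [0, 0, 0], "delta_rot": [0, 0, 0], "gripper": 0.05},
    {"xyz": [0, 0, 0], "delta_rot": [0, 0, 0], "gripper": 0.05}
  ]
}}

```text
time: 15.75
tool_pos: [0.6127, -0.3332, 0.1265]
tcp_rot: [-2.617, 0.099, -0.027]
wrist_force: [-0.1, -0.1, 1.1]
width: 0.585
```

```bash
python3 st.py; python3 bar.py g; python3 -c "
from h import *
plan(V_o+V_M@[-.064,-.1256,.062],R_V)"
```

```text
t 15.75 tcp v mm [ -64.55 -126.34   62.11] F in v [0.4  0.07 0.98] T in v [-0.007  0.209 -0.05 ] w 0.5848
side barrel y,z [0.37 0.41] slopes [-0.0019 -0.0023] end x [-63.2 -63.  -62.7]
  bar 729 circ mean [-65.9 -53.4  43.7] theta 0.9260255937409098 pct y [-0.1296243   0.04623843] z [-0.07991309  0.12488796]
top barrel y,z [-0.13 -0.28] slopes [-0.0006 -0.0024] end x [-63.6 -62.6 -62.4]
  bar 403 circ mean [-60.9 -53.7  58.9] theta 1.2203629475721725 pct y [-0.12792728  0.04634313] z [-0.03799027  0.12793158]
t 15.85 q [-0.733  0.575  1.458  0.41   1.457 -0.777] F [ 0.1 -1.2 -0.7] w 0.589
turn tool [ 0.0004 -0.0007 -0.0004] rows>= 0.005831606988978593 0.004602801824268355
world d [-0.0007  0.0008  0.    ] | shift after turn [-0.0008 -0.0006  0.0003] | before turn [-0.0008 -0.0006  0.0003] rows 0.02060007313567893
```

View pics/side_g.png

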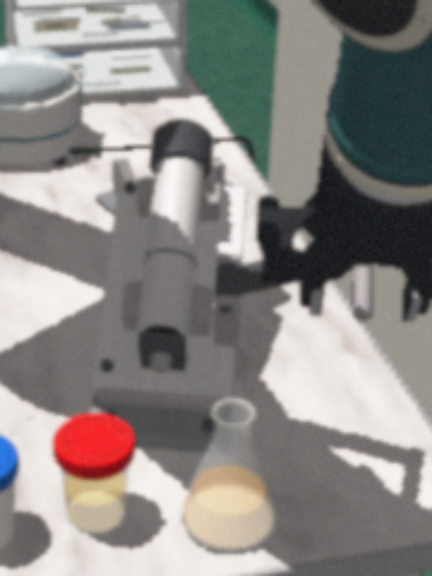

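Call:
{"op": "arm_command", "data": {
  "rows": [
    {"xyz": [0, 0, 0], "delta_rot": [0, 0, 0], "gripper": 0.004},
    {"xyz": [0, 0, 0], "delta_rot": [0, 0, 0], "gripper": 0.004},
    {"xyz": [0, 0, 0], "delta_rot": [0, 0, 0], "gripper": 0.004},
    {"xyz": [0, 0, 0], "delta_rot": [0, 0, 0], "gripper": 0.004},
    {"xyz": [0, 0, 0], "delta_rot": [0, 0, 0], "gripper": 0.004},
    {"xyz": [0, 0, 0], "delta_rot": [0, 0, 0], "gripper": 0.004},
    {"xyz": [0, 0, 0], "delta_rot": [0, 0, 0], "gripper": 0.004},
    {"xyz": [0, 0, 0], "delta_rot": [0, 0, 0], "gripper": 0.004},
    {"xyz": [0, 0, 0], "delta_rot": [0, 0, 0], "gripper": 0.004}
  ],
  "force": 30
}}

```text
time: 16.75
tool_pos: [0.6123, -0.3328, 0.1259]
tcp_rot: [-2.616, 0.099, -0.026]
wrist_force: [-0.3, -0.2, 0.4]
width: 0.124
```

```bash
python3 st.py; python3 -c "
from h import *
from workcell import bot
s=bot.read_state();g=(s['tool_pos']-V_o)@V_M+[0,0,.0187]
r=np.hypot(g[1]+.042,g[2]-.026);th=np.arctan2(g[2]-.026,g[1]+.042);print(g,r,th)
"
```

```text
t 16.75 tcp v mm [ -64.56 -125.97   61.37] F in v [-0.01  0.32  0.47] T in v [ 0.019  0.347 -0.007] w 0.1238
[-0.0645553  -0.12597078  0.08007152] 0.09987402217644997 2.5694945858760025
```

```bash
python3 -c "
import numpy as np
th=np.linspace(2.57,.10,25)
y=.1*np.cos(th);z=.1*np.sin(th)
d=np.stack([-np.diff(y),0*th[1:],-np.diff(z)],1).round(4)
import json
for i in(0,12): print(json.dumps([{'xyz':list(r),'delta_rot':[0,0,0],'gripper':.004} for r in d[i:i+12].tolist()]))
"
```

```text
[{"xyz": [-0.006, 0.0, -0.0084], "delta_rot": [0, 0, 0], "gripper": 0.004}, {"xyz": [-0.0068, 0.0, -0.0077], "delta_rot": [0, 0, 0], "gripper": 0.004}, {"xyz": [-0.0076, 0.0, -0.007], "delta_rot": [0, 0, 0], "gripper": 0.004}, {"xyz": [-0.0083, 0.0, -0.0061], "delta_rot": [0, 0, 0], "gripper": 0.004}, {"xyz": [-0.0088, 0.0, -0.0053], "delta_rot": [0, 0, 0], "gripper": 0.004}, {"xyz": [-0.0093, 0.0, -0.0043], "delta_rot": [0, 0, 0], "gripper": 0.004}, {"xyz": [-0.0097, 0.0, -0.0033], "delta_rot": [0, 0, 0], "gripper": 0.004}, {"xyz": [-0.01, 0.0, -0.0023], "delta_rot": [0, 0, 0], "gripper": 0.004}, {"xyz": [-0.0102, 0.0, -0.0013], "delta_rot": [0, 0, 0], "gripper": 0.004}, {"xyz": [-0.0103, 0.0, -0.0002], "delta_rot": [0, 0, 0], "gripper": 0.004}, {"xyz": [-0.0103, 0.0, 0.0008], "delta_rot": [0, 0, 0], "gripper": 0.004}, {"xyz": [-0.0101, 0.0, 0.0019], "delta_rot": [0, 0, 0], "gripper": 0.004}]
[{"xyz": [-0.0099, 0.0, 0.0029], "delta_rot": [0, 0, 0], "gripper": 0.004}, {"xyz": [-0.0095, 0.0, 0.0039], "delta_rot": [0, 0, 0], "gripper": 0.004}, {"xyz": [-0.0091, 0.0, 0.0049], "delta_rot": [0, 0, 0], "gripper": 0.004}, {"xyz": [-0.0085, 0.0, 0.0058], "delta_rot": [0, 0, 0], "gripper": 0.004}, {"xyz": [-0.0079, 0.0, 0.0066], "delta_rot": [0, 0, 0], "gripper": 0.004}, {"xyz": [-0.0072, 0.0, 0.0074], "delta_rot": [0, 0, 0], "gripper": 0.004}, {"xyz": [-0.0064, 0.0, 0.0081], "delta_rot": [0, 0, 0], "gripper": 0.004}, {"xyz": [-0.0055, 0.0, 0.0087], "delta_rot": [0, 0, 0], "gripper": 0.004}, {"xyz": [-0.0046, 0.0, 0.0092], "delta_rot": [0, 0, 0], "gripper": 0.004}, {"xyz": [-0.0036, 0.0, 0.0096], "delta_rot": [0, 0, 0], "gripper": 0.004}, {"xyz": [-0.0026, 0.0, 0.01], "delta_rot": [0, 0, 0], "gripper": 0.004}, {"xyz": [-0.0016, 0.0, 0.0102], "delta_rot": [0, 0, 0], "gripper": 0.004}]
```

Call:
{"op": "arm_command", "data": {
  "rows": [
    {"xyz": [-0.006, 0.0, -0.0084], "delta_rot": [0, 0, 0], "gripper": 0.004},
    {"xyz": [-0.0068, 0.0, -0.0077], "delta_rot": [0, 0, 0], "gripper": 0.004},
    {"xyz": [-0.0076, 0.0, -0.007], "delta_rot": [0, 0, 0], "gripper": 0.004},
    {"xyz": [-0.0083, 0.0, -0.0061], "delta_rot": [0, 0, 0], "gripper": 0.004},
    {"xyz": [-0.0088, 0.0, -0.0053], "delta_rot": [0, 0, 0], "gripper": 0.004},
    {"xyz": [-0.0093, 0.0, -0.0043], "delta_rot": [0, 0, 0], "gripper": 0.004},
    {"xyz": [-0.0097, 0.0, -0.0033], "delta_rot": [0, 0, 0], "gripper": 0.004},
    {"xyz": [-0.01, 0.0, -0.0023], "delta_rot": [0, 0, 0], "gripper": 0.004},
    {"xyz": [-0.0102, 0.0, -0.0013], "delta_rot": [0, 0, 0], "gripper": 0.004},
    {"xyz": [-0.0103, 0.0, -0.0002], "delta_rot": [0, 0, 0], "gripper": 0.004},
    {"xyz": [-0.0103, 0.0, 0.0008], "delta_rot": [0, 0, 0], "gripper": 0.004},
    {"xyz": [-0.0101, 0.0, 0.0019], "delta_rot": [0, 0, 0], "gripper": 0.004}
  ]
}}

```text
time: 17.95
tool_pos: [0.5036, -0.3473, 0.1651]
tcp_rot: [-2.618, 0.099, -0.029]
wrist_force: [3.0, -1.5, 1.7]
width: 0.12
```

Call:
{"op": "arm_command", "data": {
  "rows": [
    {"xyz": [0, 0, 0], "delta_rot": [0, 0, 0], "gripper": 0.004},
    {"xyz": [0, 0, 0], "delta_rot": [0, 0, 0], "gripper": 0.004}
  ]
}}

```text
time: 18.15
tool_pos: [0.5016, -0.3468, 0.1644]
tcp_rot: [-2.616, 0.099, -0.022]
wrist_force: [-2.7, -3.7, 7.2]
width: 0.125
```

```bash
python3 st.py; cat > th.py <<'E'
from h import *
from workcell import bot
s=bot.read_state();g=(s['tool_pos']-V_o)@V_M+[0,0,.0187]
print((g*1e3).round(2),"r",np.hypot(g[1]+.042,g[2]-.026),"th",np.arctan2(g[2]-.026,g[1]+.042))
E
python3 th.py; python3 bar.py h
```

```text
t 18.15 tcp v mm [-64.56 -16.64 105.86] F in v [0.25 2.41 8.2 ] T in v [ 0.4    0.232 -0.01 ] w 0.1247
[-64.56 -16.64 124.56] r 0.10177292387719523 th 1.3189455817731859
side barrel y,z [ 2.13 -5.52] slopes [-0.0036  0.3033] end x None
  bar 564 circ mean [-66.2  -0.2  36.4] theta 0.15967250739208874 pct y [-0.06910901  0.0471223 ] z [-0.0798363  0.1308239]
top barrel y,z [-0.07 -0.32] slopes [-0.0035 -0.0051] end x [-63.9 -63.2 -62.4]
  bar 325 circ mean [-61.    4.   50.1] theta 0.3737978087262763 pct y [-0.07221611  0.047186  ] z [-0.07425042  0.13295652]
```

View pics/side_h.png

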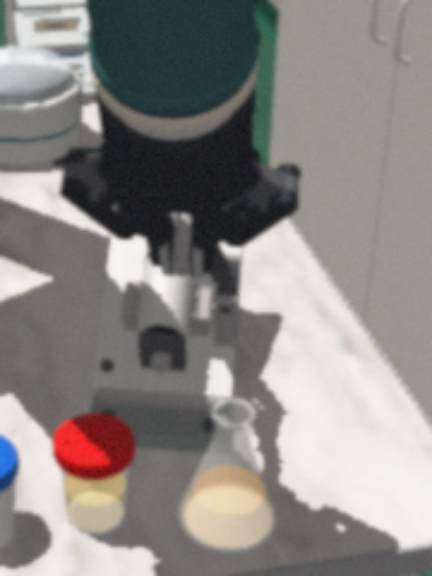

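Call:
{"op": "arm_command", "data": {
  "rows": [
    {"xyz": [-0.0099, 0.0, 0.0014], "delta_rot": [0, 0, 0], "gripper": 0.004},
    {"xyz": [-0.0095, 0.0, 0.0039], "delta_rot": [0, 0, 0], "gripper": 0.004},
    {"xyz": [-0.0091, 0.0, 0.0049], "delta_rot": [0, 0, 0], "gripper": 0.004},
    {"xyz": [-0.0085, 0.0, 0.0058], "delta_rot": [0, 0, 0], "gripper": 0.004},
    {"xyz": [-0.0079, 0.0, 0.0066], "delta_rot": [0, 0, 0], "gripper": 0.004},
    {"xyz": [-0.0072, 0.0, 0.0074], "delta_rot": [0, 0, 0], "gripper": 0.004},
    {"xyz": [-0.0064, 0.0, 0.0081], "delta_rot": [0, 0, 0], "gripper": 0.004},
    {"xyz": [-0.0055, 0.0, 0.0087], "delta_rot": [0, 0, 0], "gripper": 0.004},
    {"xyz": [0, 0, 0], "delta_rot": [0, 0, 0], "gripper": 0.004},
    {"xyz": [0, 0, 0], "delta_rot": [0, 0, 0], "gripper": 0.004}
  ]
}}

```text
time: 19.25
tool_pos: [0.4406, -0.3172, 0.1218]
tcp_rot: [-2.615, 0.099, -0.022]
wrist_force: [2.3, -2.9, -3.4]
width: 0.125
```

```bash
python3 st.py;python3 th.py; python3 bar.py i
```

```text
t 19.25 tcp v mm [-64.29  46.4   56.52] F in v [-4.01 -2.52 -1.58] T in v [-0.442  0.742 -0.013] w 0.1247
[-64.29  46.4   75.22] r 0.1011830429640388 th 0.508066110516206
side barrel y,z [0.41 0.29] slopes [-0.0047  0.0024] end x [-63.1 -62.7 -62.5]
  bar 701 circ mean [-67.3  23.5  38.4] theta 0.08333506298210706 pct y [-0.06755145  0.05186002] z [-0.07946729  0.12042763]
top barrel y,z [-0.01 -0.54] slopes [-0.005   0.0004] end x [-59.5 -58.5 -57.1]
  bar 494 circ mean [-60.5  29.5  58.7] theta 0.35695303058764294 pct y [0.00020026 0.05449941] z [-0.03785522  0.12195615]
```

View pics/side_i.png

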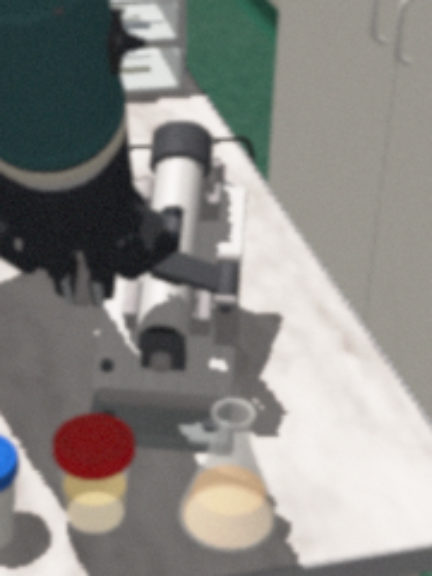

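Call:
{"op": "arm_command", "data": {
  "rows": [
    {"xyz": [-0.0046, 0.0, 0.0092], "delta_rot": [0, 0, 0], "gripper": 0.004},
    {"xyz": [-0.0036, 0.0, 0.0096], "delta_rot": [0, 0, 0], "gripper": 0.004},
    {"xyz": [-0.0026, 0.0, 0.01], "delta_rot": [0, 0, 0], "gripper": 0.004},
    {"xyz": [-0.0014, 0.0, 0.009], "delta_rot": [0, 0, 0], "gripper": 0.004},
    {"xyz": [0, 0, 0], "delta_rot": [0, 0, 0], "gripper": 0.004},
    {"xyz": [0, 0, 0], "delta_rot": [0, 0, 0], "gripper": 0.004}
  ]
}}

```text
time: 19.95
tool_pos: [0.4307, -0.2974, 0.0888]
tcp_rot: [-2.615, 0.099, -0.025]
wrist_force: [4.4, -1.0, -2.5]
width: 0.125
```

```bash
python3 st.py;python3 th.py
```

```text
t 19.95 tcp v mm [-64.28  57.77  18.41] F in v [-1.86 -4.48 -1.83] T in v [-0.864  0.649  0.02 ] w 0.1248
[-64.28  57.77  37.11] r 0.10038243957804151 th 0.11093816707612876
```

Call:
{"op": "arm_command", "data": {
  "rows": [
    {"xyz": [0.0005, 0.0, 0.003], "delta_rot": [0, 0, 0], "gripper": 0.004},
    {"xyz": [0, 0.0, 0.003], "delta_rot": [0, 0, 0], "gripper": 0.004},
    {"xyz": [0, 0, 0], "delta_rot": [0, 0, 0], "gripper": 0.004},
    {"xyz": [0, 0, 0], "delta_rot": [0, 0, 0], "gripper": 0.004}
  ]
}}

```text
time: 20.35
tool_pos: [0.4305, -0.2946, 0.0841]
tcp_rot: [-2.615, 0.099, -0.023]
wrist_force: [0.0, -1.5, -2.2]
width: 0.126
```

```bash
python3 st.py;python3 th.py
```

```text
t 20.35 tcp v mm [-64.3   58.19  12.99] F in v [-2.46 -0.14 -1.17] T in v [-0.057  0.724 -0.011] w 0.126
[-64.3   58.19  31.69] r 0.10034956384276127 th 0.05668808151990139
```

Call:
{"op": "arm_command", "data": {
  "rows": [
    {"xyz": [0, 0.0, 0.002], "delta_rot": [0, 0, 0], "gripper": 0.004},
    {"xyz": [0, 0, 0], "delta_rot": [0, 0, 0], "gripper": 0.004},
    {"xyz": [0, 0, 0], "delta_rot": [0, 0, 0], "gripper": 0.004}
  ]
}}

```text
time: 20.65
tool_pos: [0.4306, -0.2939, 0.0829]
tcp_rot: [-2.615, 0.099, -0.023]
wrist_force: [-4.9, -2.8, -0.7]
width: 0.123
```

```bash
python3 st.py;python3 th.py
```

```text
t 20.65 tcp v mm [-64.29  58.16  11.6 ] F in v [-3.1   4.71  1.  ] T in v [ 0.451  0.673 -0.008] w 0.1235
[-64.29  58.16  30.3 ] r 0.10024878792390933 th 0.04292056796462258
```

Call:
{"op": "arm_command", "data": {
  "rows": [
    {"xyz": [0, 0.0, 0.002], "delta_rot": [0, 0, 0], "gripper": 0.004},
    {"xyz": [0, 0, 0], "delta_rot": [0, 0, 0], "gripper": 0.004},
    {"xyz": [0, 0, 0], "delta_rot": [0, 0, 0], "gripper": 0.004}
  ]
}}

```text
time: 20.95
tool_pos: [0.4305, -0.293, 0.0812]
tcp_rot: [-2.615, 0.099, -0.023]
wrist_force: [-4.6, -2.7, -0.1]
width: 0.124
```

```bash
python3 st.py;python3 th.py
```

```text
t 20.95 tcp v mm [-64.31  58.28   9.63] F in v [-2.68  4.39  1.39] T in v [0.552 0.617 0.085] w 0.1243
[-64.31  58.28  28.33] r 0.10030447214939282 th 0.023202717834415267
```

Call:
{"op": "arm_command", "data": {
  "rows": [
    {"xyz": [-0.0005, 0.0, 0.001], "delta_rot": [0, 0, 0], "gripper": 0.004},
    {"xyz": [0, 0, 0.001], "delta_rot": [0, 0, 0], "gripper": 0.004},
    {"xyz": [0, 0, 0], "delta_rot": [0, 0, 0], "gripper": 0.004},
    {"xyz": [0, 0, 0], "delta_rot": [0, 0, 0], "gripper": 0.004}
  ]
}}

```text
time: 21.35
tool_pos: [0.4306, -0.2922, 0.0797]
tcp_rot: [-2.616, 0.099, -0.024]
wrist_force: [-3.6, -2.3, 1.0]
width: 0.127
```

```bash
python3 st.py;python3 th.py
```

```text
t 21.35 tcp v mm [-64.34  58.29   7.96] F in v [-1.77  3.45  2.15] T in v [ 0.381  0.619 -0.002] w 0.1268
[-64.34  58.29  26.66] r 0.10028873130787268 th 0.006604395192418707
```

Call:
{"op": "arm_command", "data": {
  "rows": [
    {"xyz": [0, 0.0, 0.001], "delta_rot": [0, 0, 0], "gripper": 0.004},
    {"xyz": [0, 0, 0.001], "delta_rot": [0, 0, 0], "gripper": 0.004},
    {"xyz": [0, 0, 0], "delta_rot": [0, 0, 0], "gripper": 0.004},
    {"xyz": [0, 0, 0], "delta_rot": [0, 0, 0], "gripper": 0.004}
  ]
}}

```text
time: 21.75
tool_pos: [0.4306, -0.2911, 0.078]
tcp_rot: [-2.615, 0.099, -0.024]
wrist_force: [-4.0, -3.8, -0.4]
width: 0.125
```

```bash
python3 st.py;python3 th.py; python3 bar.py j
```

```text
t 21.75 tcp v mm [-64.3   58.32   5.89] F in v [-3.71  3.69  1.65] T in v [0.46  0.629 0.025] w 0.1255
[-64.3   58.32  24.59] r 0.10033482772545088 th -0.014022612810613825
side barrel y,z [0.2  0.29] slopes [0.0018 0.0047] end x [-63.6 -63.  -62.6]
  bar 657 circ mean [-67.1  27.8  17.2] theta -0.1491118326214783 pct y [-0.06980993  0.06489784] z [-0.07976979  0.11449435]
top barrel y,z [-0.25 -0.31] slopes [ 0.0011 -0.0056] end x [-63.8 -62.6 -62.1]
  bar 417 circ mean [-57.8  38.8  42.2] theta 0.169076864766715 pct y [0.00562125 0.06540864] z [-0.03796594  0.11105373]
```

View pics/side_j.png

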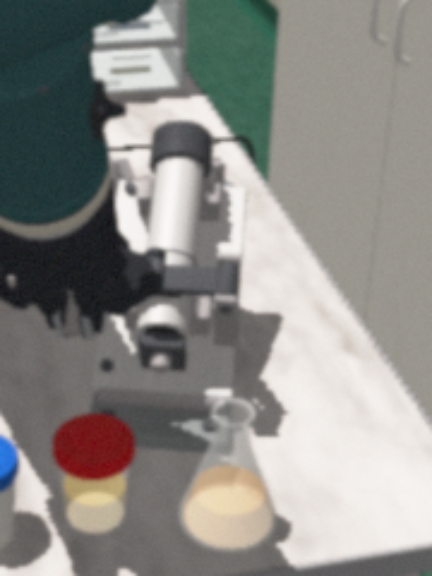

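Call:
{"op": "arm_command", "data": {
  "rows": [
    {"xyz": [-0.0005, 0.0, 0.001], "delta_rot": [0, 0, 0], "gripper": 0.004},
    {"xyz": [0, 0, 0], "delta_rot": [0, 0, 0], "gripper": 0.004},
    {"xyz": [0, 0, 0], "delta_rot": [0, 0, 0], "gripper": 0.004}
  ]
}}

```text
time: 22.15
tool_pos: [0.4307, -0.2909, 0.0776]
tcp_rot: [-2.616, 0.099, -0.025]
wrist_force: [-3.4, -4.2, 3.6]
width: 0.129
```

```bash
python3 st.py;python3 th.py
```

```text
t 22.15 tcp v mm [-64.36  58.3    5.48] F in v [-2.1   3.07  5.35] T in v [0.399 0.54  0.026] w 0.1287
[-64.36  58.3   24.18] r 0.1003205726951286 th -0.01812935994083365
```

Call:
{"op": "arm_command", "data": {
  "rows": [
    {"xyz": [0, 0.0, 0.001], "delta_rot": [0, 0, 0], "gripper": 0.004},
    {"xyz": [0, 0, 0], "delta_rot": [0, 0, 0], "gripper": 0.004},
    {"xyz": [0, 0, 0], "delta_rot": [0, 0, 0], "gripper": 0.004}
  ]
}}

```text
time: 22.45
tool_pos: [0.4307, -0.2908, 0.0773]
tcp_rot: [-2.617, 0.098, -0.025]
wrist_force: [-5.3, -4.8, 5.2]
width: 0.125
```

```bash
python3 st.py;python3 th.py
```

```text
t 22.45 tcp v mm [-64.38  58.3    5.19] F in v [-1.9   4.96  7.06] T in v [0.647 0.403 0.023] w 0.1246
[-64.38  58.3   23.89] r 0.1003201266620049 th -0.0210146979831427
```

Call:
{"op": "arm_command", "data": {
  "rows": [
    {"xyz": [0, 0.0, 0.001], "delta_rot": [0, 0, 0], "gripper": 0.004},
    {"xyz": [0, 0, 0], "delta_rot": [0, 0, 0], "gripper": 0.004},
    {"xyz": [0, 0, 0], "delta_rot": [0, 0, 0], "gripper": 0.004}
  ]
}}

```text
time: 22.75
tool_pos: [0.4307, -0.2907, 0.0771]
tcp_rot: [-2.617, 0.098, -0.026]
wrist_force: [-7.1, -5.2, 8.5]
width: 0.125
```

```bash
python3 st.py;python3 th.py
```

```text
t 22.75 tcp v mm [-64.43  58.27   4.96] F in v [-0.72  6.73 10.26] T in v [0.845 0.325 0.007] w 0.1246
[-64.43  58.27  23.66] r 0.10029665457619863 th -0.023296906932629775
```

Call:
{"op": "arm_command", "data": {
  "rows": [
    {"xyz": [-0.0008, 0.0, 0.001], "delta_rot": [0, 0, 0], "gripper": 0.004},
    {"xyz": [0, 0, 0.001], "delta_rot": [0, 0, 0], "gripper": 0.004},
    {"xyz": [0, 0, 0], "delta_rot": [0, 0, 0], "gripper": 0.004},
    {"xyz": [0, 0, 0], "delta_rot": [0, 0, 0], "gripper": 0.004}
  ]
}}

```text
time: 23.15
tool_pos: [0.4308, -0.2906, 0.0768]
tcp_rot: [-2.618, 0.098, -0.028]
wrist_force: [-7.6, -6.0, 14.4]
width: 0.124
```

```bash
python3 st.py;python3 th.py
```

```text
t 23.15 tcp v mm [-64.46  58.25   4.6 ] F in v [ 1.5  7.1 15.8] T in v [ 0.892  0.089 -0.036] w 0.1237
[-64.46  58.25  23.3 ] r 0.10028821440236431 th -0.02693461728672427
```

Call:
{"op": "arm_command", "data": {
  "rows": [
    {"xyz": [-0.0004, 0.0, 0.001], "delta_rot": [0, 0, 0], "gripper": 0.004},
    {"xyz": [0, 0, 0], "delta_rot": [0, 0, 0], "gripper": 0.004},
    {"xyz": [0, 0, 0], "delta_rot": [0, 0, 0], "gripper": 0.004},
    {"xyz": [0, 0, 0], "delta_rot": [0, 0, 0], "gripper": 0.004}
  ]
}}

```text
time: 23.55
tool_pos: [0.4308, -0.2906, 0.0766]
tcp_rot: [-2.619, 0.098, -0.029]
wrist_force: [-7.4, -7.2, 17.1]
width: 0.126
```

```bash
python3 st.py;python3 th.py
```

```text
t 23.55 tcp v mm [-64.51  58.22   4.44] F in v [ 1.83  6.86 18.72] T in v [ 0.826 -0.077 -0.03 ] w 0.1265
[-64.51  58.22  23.14] r 0.10026452506238738 th -0.028500142388464066
```

Call:
{"op": "arm_command", "data": {
  "rows": [
    {"xyz": [0, 0, 0], "delta_rot": [0, 0, 0], "gripper": 0.026},
    {"xyz": [0, 0, 0], "delta_rot": [0, 0, 0], "gripper": 0.026},
    {"xyz": [0, 0, 0], "delta_rot": [0, 0, 0], "gripper": 0.026},
    {"xyz": [0, 0, 0], "delta_rot": [0, 0, 0], "gripper": 0.026},
    {"xyz": [0, 0, 0], "delta_rot": [0, 0, 0], "gripper": 0.026}
  ]
}}

```text
time: 24.05
tool_pos: [0.4296, -0.2874, 0.0724]
tcp_rot: [-2.615, 0.099, -0.024]
wrist_force: [-0.5, -0.1, -0.4]
width: 0.303
```

```bash
python3 st.py;python3 th.py
```

```text
t 24.05 tcp v mm [-63.99  59.6   -0.74] F in v [-0.29  0.5  -0.28] T in v [ 0.024  0.19  -0.05 ] w 0.3035
[-63.99  59.6   17.96] r 0.10191928400540963 th -0.07898141930260442
```

Call:
{"op": "arm_command", "data": {
  "rows": [
    {"xyz": [0.001, 0, -0.01], "delta_rot": [0, 0, 0], "gripper": 0.026},
    {"xyz": [0, 0, -0.02], "delta_rot": [0, 0, 0], "gripper": 0.026},
    {"xyz": [0, 0, -0.03], "delta_rot": [0, 0, 0], "gripper": 0.026},
    {"xyz": [0, 0, -0.04], "delta_rot": [0, 0, 0], "gripper": 0.026},
    {"xyz": [0, 0, -0.04], "delta_rot": [0, 0, 0], "gripper": 0.026},
    {"xyz": [0, 0, -0.03], "delta_rot": [0, 0, 0], "gripper": 0.026},
    {"xyz": [-0.03, 0, -0.03], "delta_rot": [0, 0, 0], "gripper": 0.026},
    {"xyz": [-0.03, 0, 0], "delta_rot": [0, 0, 0], "gripper": 0.026},
    {"xyz": [0, 0, 0], "delta_rot": [0, 0, 0], "gripper": 0.026},
    {"xyz": [0, 0, 0], "delta_rot": [0, 0, 0], "gripper": 0.026}
  ]
}}

```text
time: 25.05
tool_pos: [0.3634, -0.3838, 0.2466]
tcp_rot: [-2.616, 0.101, -0.027]
wrist_force: [0.1, -0.3, -0.1]
width: 0.3
```

```bash
python3 st.py; python3 bar.py k; python3 - <<'E'
from h import *
from workcell import *
for n in("side","top"):
    c=read_camera(n);P=cloud(c).reshape(-1,3);P=P[~np.isnan(P).any(1)];k=(P-V_o)@V_M
    m=(k[:,0]>-.042)&(k[:,0]<-.026)&(k[:,1]>-.035)&(k[:,1]<.05)&(k[:,2]>.02)&(k[:,2]<.06);b=k[m]
    print(n,len(b),"strap slope y->z",np.polyfit(b[:,1],b[:,2],1) if len(b)>10 else 0)
    m=(k[:,0]>-.078)&(k[:,0]<-.05)&(k[:,1]>.045)&(k[:,1]<.07)&(k[:,2]>.01)&(k[:,2]<.06);b=k[m];print(" bar",len(b),b.mean(0),b[:,2].max() if len(b) else 0)
    for nm,c0 in(("flask",(.53,-.38)),("cup",(.45,-.39))):
        m=(np.hypot(P[:,0]-c0[0],P[:,1]-c0[1])<.045)&(P[:,2]>.008);print(nm,np.percentile(P[m],[3,97],axis=0).round(3).tolist())
E
```

```text
t 25.05 tcp v mm [-64.44 118.45 200.67] F in v [-0.28 -0.17  0.04] T in v [-0.014  0.209 -0.017] w 0.3004
side barrel y,z [0.12 0.39] slopes [ 0.0015 -0.0025] end x [-63.2 -62.9 -62.6]
  bar 432 circ mean [-64.   27.8 -21.5] theta -0.6148235494499761 pct y [-0.07276722  0.06220157] z [-0.0804654   0.03269685]
top barrel y,z [-0.23 -0.32] slopes [-0.001  -0.0028] end x [-63.9 -63.  -62.7]
  bar 168 circ mean [-61.2  41.3  -9.1] theta -0.41513549080783296 pct y [-0.07529915  0.06342265] z [-0.07554388  0.03254422]
side 463 strap slope y->z [-0.00549608  0.0303604 ]
 bar 113 [-0.0638675   0.05745545  0.03074039] 0.03466002463115251
flask [[0.51, -0.419, 0.01], [0.558, -0.381, 0.088]]
cup [[0.428, -0.414, 0.011], [0.471, -0.373, 0.066]]
top 299 strap slope y->z [-0.00642284  0.02959499]
 bar 67 [-0.06396616  0.05868447  0.02993087] 0.033177840322952575
flask [[0.508, -0.409, 0.01], [0.557, -0.364, 0.088]]
cup [[0.411, -0.423, 0.023], [0.47, -0.368, 0.33]]
```

View pics/side_k.png

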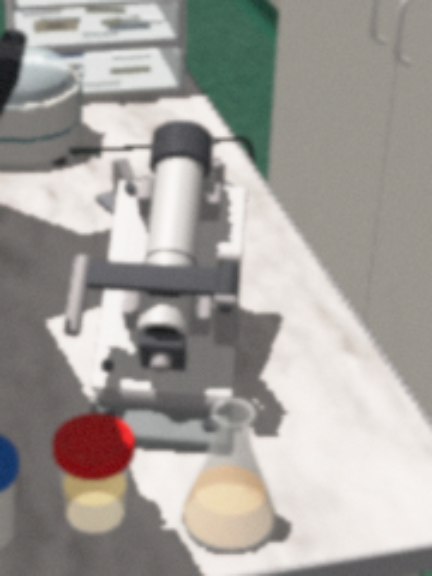

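View pics/top_k.png

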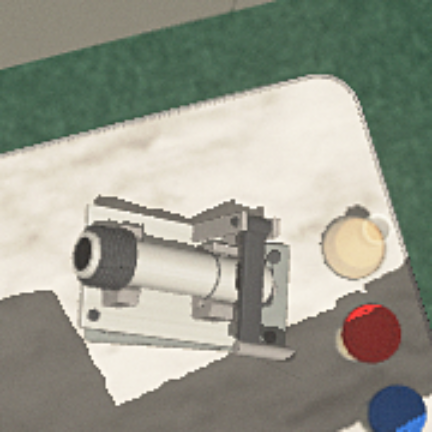

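```bash
python3 -c "
from workcell import bot
print(bot.finish_job())"
```

```text
the job is handed in; nothing more can be done
None
```

The barrel is in the groove against the end stop with the strap clamped over it, and I handed the job in at about 25 s of the allowed 72 s. `finish_job` gave no verdict.

- **Barrel:** I gripped it between the saddles and laid it in the V-blocks with the knurled ring at the upper end. I then slid it down the groove in millimetre steps. It met the stop about 1 mm further down the groove than I had estimated from the cameras. I pressed it with roughly 5–7 N, taken from the rise in axial wrist force above sliding friction.
- **Strap:** I swung it over by the bar and pressed it with about 19 N at the bar. I then released it and backed the gripper clear.

**Last checks after release:**

| Check | Side camera | Top camera |
|---|---|---|
| Barrel offset from groove axis, across / out | 0.1 / 0.4 mm | -0.2 / -0.3 mm |
| Barrel axis slope | 0.003 at most | 0.003 at most |
| Strap angle | about -0.005 rad | about -0.006 rad |

- **Plain end:** both cameras put it at x ≈ -63 mm, where it met the stop.
- **Gripper:** it stood clear, with the wrist force near zero.
- **Flask and cup:** the flask had not moved in either camera view. The cup had not moved in the side view; in the top view the gripper or arm partly overlapped it, so that measurement is unreliable.

**Not measured or in disagreement:**

- **Pad force after release:** I could not measure it. I infer it from the strap sitting slightly below level.
- **Strap angle during the press:** the angle worked out from the tool position read about 0.02 rad lower than the camera value afterwards. I put this down to the bar sitting off-centre in the pads.

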